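# Sort the piled-up collection orders

### The job

Four customers' orders have been piled into one stack: a spice jar with a red cap on top of three pastry boxes. Take the stack apart and set each order upright in the middle of the collection tray of its own colour (red-capped jar on red, boxes by lid colour), each box lying lengthwise along its tray. Keep the orders level all the way, and leave the kitchen timer and the nut butter jar where they stand.

Things in the scene. Friction and masses are not known exactly. Their poses are not given: they have to be found in the camera images.
- jar_centre (a point): spice jar with red screw cap and green-and-white label, upright on top of the stack; body square with well rounded corners, 46 mm across the flats and 54 mm across the corners, 97 mm high, round cap 45 mm across. The point is its centre, 48.5 mm above its underside; x and y axes square to the flat sides, z up. Mass about 0.11 kg
- small_box_centre (a point): small lidded card pastry box, yellow lid over a brown card base, one thin white paper band across it near one end; 76 long x 50 wide x 52 high, flat upright sides, rigid; third from below in the stack, under the jar. The point is its centre, 26 mm above its underside; x axis along its length, y across its width, z up. Mass about 0.13 kg
- medium_box_centre (a point): medium lidded card pastry box, blue lid over a brown card base, one thin white paper band across it near one end; 102 long x 58 wide x 52 high, flat upright sides, rigid; second from below in the stack. The point is its centre, 26 mm above its underside; x axis along its length, y across its width, z up. Mass about 0.2 kg
- large_box_centre (a point): large lidded card pastry box, green lid over a brown card base, one thin white paper band across it near one end; 130 long x 66 wide x 52 high, flat upright sides, rigid; at the bottom of the stack, on the worktop. The point is its centre, 26 mm above its underside; x axis along its length, y across its width, z up. Mass about 0.28 kg
- red_tray: flat red collection tray, 165 (x) x 100 (y) mm, fixed to the worktop; origin at the centre of its underside on the worktop; floor 4 mm thick, a lip 4 mm wide round the edge that rises 2 mm above the floor; x axis along its length, z up
- green_tray: flat green collection tray, 165 (x) x 100 (y) mm, fixed to the worktop; origin at the centre of its underside on the worktop; floor 4 mm thick, a lip 4 mm wide round the edge that rises 2 mm above the floor; x axis along its length, z up
- blue_tray: flat blue collection tray, 165 (x) x 100 (y) mm, fixed to the worktop; origin at the centre of its underside on the worktop; floor 4 mm thick, a lip 4 mm wide round the edge that rises 2 mm above the floor; x axis along its length, z up
- yellow_tray: flat yellow collection tray, 165 (x) x 100 (y) mm, fixed to the worktop; origin at the centre of its underside on the worktop; floor 4 mm thick, a lip 4 mm wide round the edge that rises 2 mm above the floor; x axis along its length, z up
- timer_centre (a point): bystander: round kitchen timer, white base and red dial, 66 mm across, 45 mm high, loose; the point is 22 mm above its underside
- nut_butter_centre (a point): bystander: brown nut butter jar with a tan lid, 68 mm across, 90 mm high, loose; the point is its centre, 45 mm above its underside
Things that resemble listed ones, but are neither listed nor needed, are in the scene too. Several things have the shape of the yellow_tray; the one meant has the colours described above.

How it is judged (in metres and radians):
At the end, for the whole second after the job is handed in: Each order rests released and still on the floor of the tray of its colour, centre within 12 mm of the tray's centre, upright within 0.08 rad, height within 4 mm; boxes within 0.15 rad of the tray's length; timer and nut butter jar within 20 mm of their start (horizontal distance between jar_centre and red_tray below 0.012 m and z of jar_centre in the frame of red_tray between 0.0485 and 0.0565 m and angle between each of jar_centre, small_box_centre, medium_box_centre, large_box_centre's own z axis and vertical below 0.08 rad and linear speed of each of jar, small_box, medium_box, large_box below 0.01 m/s and angular speed of each of jar, small_box, medium_box, large_box below 0.1 rad/s and horizontal distance between small_box_centre and yellow_tray below 0.012 m and z of small_box_centre in the frame of yellow_tray between 0.026 and 0.034 m and angle between the x axis of small_box_centre and the x axis of yellow_tray, either way round below 0.15 rad and horizontal distance between medium_box_centre and blue_tray below 0.012 m and z of medium_box_centre in the frame of blue_tray between 0.026 and 0.034 m and angle between the x axis of medium_box_centre and the x axis of blue_tray, either way round below 0.15 rad and horizontal distance between large_box_centre and green_tray below 0.012 m and z of large_box_centre in the frame of green_tray between 0.026 and 0.034 m and angle between the x axis of large_box_centre and the x axis of green_tray, either way round below 0.15 rad and distance of each of timer_centre, nut_butter_centre from where it was at the start of the episode below 0.02 m); the robot touches nothing.
It fails at once if an order is tipped more than 0.5 rad (angle between any of jar_centre, small_box_centre, medium_box_centre, large_box_centre's own z axis and vertical above 0.5 rad).
It fails at once if the timer or the nut butter jar is pushed more than 20 mm (distance of any of timer_centre, nut_butter_centre from where it was at the start of the episode above 0.02 m).
It also fails if it takes over 115 s, if anything falls off the work surface, if the arm or the gripper's body presses on something with over 40 N, if the wrist force passes 120 N, or if a joint passes its speed limit or range.

### The arm

A 6-joint arm with a two-finger parallel gripper is mounted at the origin on a cart in front of the work surface, level with it; the furniture and walls round the work are solid. World frame = base frame: x ahead of the robot, y to its left, z up, the work surface at z = 0. Lengths are in m, angles in degrees, forces in N, time in s.
With the tool pointing down it reaches from about 0.275 to 0.975 m from the base axis. Payload 8.4 kg.
Tool frame: the origin (TCP) lies at the very end of the fingers, on their centre line; the grasp point (between the pads) lies 19 mm behind it (r.pinch_z is the distance from the TCP to the grasp point, in m); z points along the fingers, y is the direction in which the jaws open and shut (so a half turn about z gives the same grasp; the last joint's range is limited). The gripper opens to 92 mm and grips with 3 to 60 N. Pads are 20 mm wide; open, the fingers measure 128 mm over their backs; the gripper's body (75 mm by 189 mm) begins 69 mm behind the grasp point.
Start: joints at [-63.965, 20.225, 93.587, -0, 66.188, -0.138], TCP at [0.276, -0.561, 0.193] pointing down, gripper open.
Joint ranges: [-150.9, 150.9], [-52.94, 120.26], [3.33, 152.33], [-74.26, 254.26], [0, 154.13], [-172.89, 172.89]. Speed limits (degrees/s): [127.2, 127.2, 159.86, 180, 180, 180].

### API

Orientations are given as a 3x3 rotation matrix whose columns are the frame's x, y, z axes.
In Python, from station import r gives the robot as it stands. The module is installed in compiled form; this text tells all that it offers.
- The arm moves only by the tool step_arm, never from a script. Its argument "motion" is a list of rows, each an object of numbers: "dx", "dy", "dz": the shift along the tool's x, y, z in mm; "rx", "ry", "rz": the turn, a rotation vector about the tool's x, y, z in rad. A call has 1 to 12 rows; each row shifts and turns the commanded pose from where the row before left it, along the tool's axes as they then stand; what a row does not reach is not made up. A row lasts 1/12 s, in which the tool goes at most 41.7 mm and 7.16 degrees, less where a joint would pass 70% of its speed; a pose out of reach is approached as far as the arm can. A call with a gripper value outside its range is refused whole. "grip" is the opening in per cent of the stroke, from 0 (shut) to 100 (fully open), set as the call begins (left out, the last holds). The fingers move at their own pace and stop on an object; "squeeze" is the grip in N (left out, the last holds). Time passes only in rows, so rows that do not move let the fingers close. It gives the time, the measured TCP pose, the force and the opening at its end, in the units of the state.
- r.read_state(): the state, without advancing time (a new reading comes with each control period).
- r.camera(name): name is "side" or "top"; returns (picture, depth): 420x560x3 uint8, red, green, blue; 420x560 float32, m along the optical axis (not along the pixel's ray), 0 where there is no reading.
- r.get_calibration(name): a dict with "vfov" (degrees; the focal length in pixels is half the picture's height over the tangent of half this angle, whatever the lens; pixels are square), "cx", "cy" (the principal point, pixels), "camera_from_world" (4x4, takes a point from world to camera coordinates). Camera axes: x right, y up, looking along -z (the intrinsics and any distortion apply to the point x, -y, -z); pixel columns grow to the right and rows downward; lengths in m; the calibration is good to about 2 mm. A picture is of the moment at which its call begins. get_calibration takes no time and is no camera call.
- r.job_done(): hands the job in, once; it reports no verdict.
Trained networks look in the newest picture that a camera, given by its name, has taken for a name from the list of things; names that differ only in an ending like _2 or _b are one class to them, and where a whole thing is asked for, a point or a joint stands for the part that bears it (a point fixed in the world has none). Each returns a list of dicts, best first, with "score" (0 to 1); they miss things now and then, are a little off and sometimes report something else, mostly with a low value. They report only what shows in the picture. A call takes as long as a camera call. They do not tell look-alikes from the thing itself.
- r.search_frame(camera, thing): "at" ([column, row] as shares, 0 to 1, of the picture: columns of its width, rows of its height, amid what is visible of it).
- r.masks_of(camera, thing): "pixels" (420x560 bool, what is visible of it) and "at" ([column, row] as shares, 0 to 1, of the picture: columns of its width, rows of its height, amid what is visible of it).
The state is a dict: "time_s": time; "joint_pos": joint angles; "dq": joint speeds; "effort": joint torques, N m; "ee_pos": TCP position; "tool_rot": TCP orientation; "force": force on the tool from outside, world axes, zero at the start; "moment": the same for the moment, N m; "finger_gap": finger opening in m.
Only numpy, scipy, OpenCV 4.12 (cv2) and the standard library are available. Lean on these libraries where they do the work, as an engineer would, in place of code of your own. Each camera call takes 0.05 s, during which the arm holds its last target.

## Working session

There is one attempt and no reset: what is moved stays moved. The work goes in short steps, Python scripts to look and compute and a tool call to move; the robot and the scene stay as the last step left them, time stands still between calls to the robot, and variables do not carry over. Pictures are saved under pics/ and viewed, and the job is handed in when it is done.

Besides the shell and the picture viewer there is one more tool, called after "Call:" as name([rows], argument=value, ...), one row to a line, values as JSON. step_arm: Moves the arm, as the interface text tells. Its arguments: {"type":"object","properties":{"motion":{"type":"array","items":{"type":"object","properties":{"dx":{"type":"number"},"dy":{"type":"number"},"dz":{"type":"number"},"rx":{"type":"number"},"ry":{"type":"number"},"rz":{"type":"number"}}}},"grip":{"type":"number"},"squeeze":{"type":"number"}},"required":["motion"]}

```bash
mkdir -p pics; ls
cat > h.py <<'E'
import numpy as np, cv2
from station import r
def K(name):
    c=r.get_calibration(name); f=210/np.tan(np.radians(c['vfov'])/2); return c,f
def world(name,depth,us,vs):
    c,f=K(name); us=np.asarray(us);vs=np.asarray(vs); d=depth[vs,us]
    P=np.stack([(us-c['cx'])/f*d,-(vs-c['cy'])/f*d,-d,np.ones_like(d)])
    return (np.linalg.inv(c['camera_from_world'])@P)[:3].T
E
python3 - <<'E'
from h import *
for n in('side','top'):
    p,d=r.camera(n); cv2.imwrite(f'pics/{n}0.png',p[:,:,::-1]); c=r.get_calibration(n); print(n,{k:v for k,v in c.items()})
    np.save(n+'0d.npy',d)
print(r.read_state())
E
```

```text
pics
side {'vfov': 55.80328814757505, 'cx': 279.31426415180476, 'cy': 206.66079791495315, 'camera_from_world': array([[ 0.99974981, -0.01134086, -0.01927972, -0.5528386 ],
       [ 0.02195954,  0.66158155,  0.74955162, -0.06587687],
       [ 0.00425455, -0.74978746,  0.66166507, -1.58937762],
       [ 0.        ,  0.        ,  0.        ,  1.        ]])}
top {'vfov': 53.93087748599221, 'cx': 275.0874878728335, 'cy': 212.14986345742923, 'camera_from_world': array([[-0.02549488, -0.99934   , -0.02587623, -0.05446534],
       [ 0.99731509, -0.02720369,  0.0679895 , -0.57264558],
       [-0.06864855, -0.02407337,  0.99735041, -1.29440418],
       [ 0.        ,  0.        ,  0.        ,  1.        ]])}
{'time_s': 0.1, 'joint_pos': array([-6.39640925e+01,  2.02566529e+01,  9.36231126e+01,  1.07761365e-03,
        6.61868863e+01, -1.38618817e-01]), 'dq': array([ 0.01833567, -0.12443937, -0.02676142, -0.05466538, -0.04609436,
        0.05891853]), 'effort': array([-5.97503422e-04, -5.94907558e+01, -3.34930408e+01,  6.97816699e-02,
        1.85134466e-02, -1.98100156e-05]), 'ee_pos': array([ 0.27549107, -0.56051082,  0.19227182]), 'tool_rot': array([[ 8.97457933e-01,  4.41099777e-01, -4.95148609e-04],
       [ 4.41100054e-01, -8.97457316e-01,  1.05279355e-03],
       [ 2.00122580e-05, -1.16324800e-03, -9.99999323e-01]]), 'force': array([-1.0523984 ,  0.34122071, -0.01894346]), 'moment': array([ 0.02137666, -0.01207424,  0.04883537]), 'finger_gap': 0.09175128040669991}
```

View pics/top0.png

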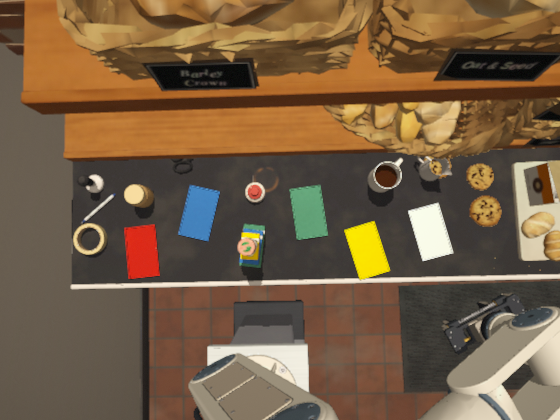

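View pics/side0.png

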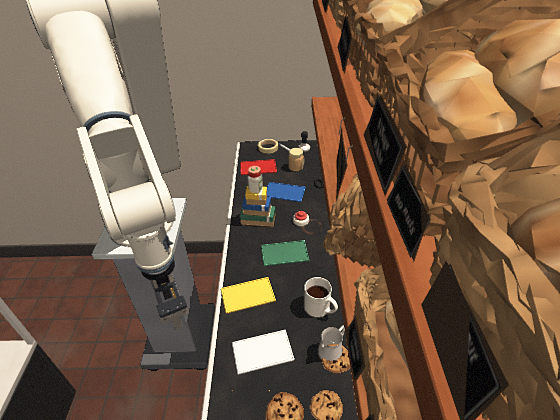

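Top view: the stack with its red-capped jar is at (247,246), timer at (255,191), nut butter at (138,196). The trays are red (141,251), blue (199,213), green (309,212) and yellow (367,250). The white tray at (431,231) is a look-alike. Next I measure.

```bash
cat >> h.py <<'E'
def plane_pts(name,uv,z):
    c,f=K(name); T=np.linalg.inv(c['camera_from_world']); o=T[:3,3]
    uv=np.asarray(uv,float); ray=np.stack([(uv[:,0]-c['cx'])/f,-(uv[:,1]-c['cy'])/f,-np.ones(len(uv))])
    w=(T[:3,:3]@ray).T; return o+w*((z-o[2])/w[:,2])[:,None]
def rect(P):
    (c,s,a)=cv2.minAreaRect((P[:,:2]*1000).astype(np.float32)); 
    if s[0]<s[1]: s=s[::-1]; a+=90
    return np.round(c,1),np.round(s,1),round((a+90)%180-90,1)
def biggest(m):
    n,l,st,_=cv2.connectedComponentsWithStats(m.astype(np.uint8)); i=1+np.argmax(st[1:,4]); return l==i
E
python3 - <<'E'
from h import *
p,d=r.camera('top')
for t in['red_tray','green_tray','blue_tray','yellow_tray','jar_centre','small_box_centre','medium_box_centre','large_box_centre','timer_centre','nut_butter_centre']:
    for m in r.masks_of('top',t)[:2]:
        M=biggest(m['pixels'])
        v,u=np.nonzero(M); P=world('top',d,u,v); 
        z=np.median(P[:,2]); Q=P[abs(P[:,2]-z)<.02]
        print(t,round(m['score'],2),np.round(np.array(m['at'])*[560,420]),M.sum(),'depthZ',z.round(3),'med',np.median(Q,0).round(3),'rect',*rect(plane_pts('top',np.c_[u,v],0.005 if 'tray' in t else z)))
big=cv2.resize(p[150:290,60:480][:,:,::-1],None,fx=1.9,fy=1.9,interpolation=cv2.INTER_CUBIC); cv2.imwrite('pics/top1.png',big)
c=cv2.resize(p[215:275,225:280][:,:,::-1],None,fx=9,fy=9,interpolation=cv2.INTER_CUBIC); cv2.imwrite('pics/st.png',c)
u,v=np.meshgrid(np.arange(80,540,40),[30,60,90,105,125,145]); P=world('top',d,u.ravel(),v.ravel()).reshape(6,-1,3)
print(P[...,0].round(2));print(P[...,2].round(2))
s,ds=r.camera('side');cv2.imwrite('pics/side1.png',cv2.resize(s[130:300,220:360][:,:,::-1],None,fx=3.5,fy=3.5,interpolation=cv2.INTER_CUBIC))
E
```

```text
red_tray 0.81 [142. 253.] 1598 depthZ 0.003 med [0.456 0.363 0.003] rect [456.8 362.7] [165.5 101.5] 4.8
green_tray 0.85 [305. 213.] 1570 depthZ 0.004 med [ 0.567 -0.176  0.004] rect [ 568.3 -176.8] [164.6 100.7] 6.5
blue_tray 0.95 [200. 216.] 1528 depthZ 0.003 med [0.575 0.177 0.003] rect [575.5 177. ] [165.1 100.7] -14.6
yellow_tray 0.67 [365. 251.] 1646 depthZ 0.004 med [ 0.442 -0.359  0.004] rect [ 442.4 -357.7] [164.9 101.2] 15.4
yellow_tray 0.58 [431. 236.] 1615 depthZ 0.004 med [ 0.493 -0.561  0.004] rect [ 495.2 -559.9] [167.4 101.1] 15.3
jar_centre 0.74 [245. 246.] 270 depthZ 0.252 med [ 0.466 -0.     0.252] rect [467.4  -3.2] [47.1 42.7] 70.2
small_box_centre 0.45 [256. 248.] 104 depthZ 0.155 med [ 0.436 -0.007  0.155] rect [439.2  -4.5] [59.7 29.7] -59.5
medium_box_centre 0.77 [256. 231.] 93 depthZ 0.104 med [ 0.508 -0.014  0.104] rect [504.9  -9.7] [63.5 29.8] 55.8
large_box_centre 0.75 [254. 229.] 102 depthZ 0.051 med [ 0.524 -0.005  0.051] rect [524.1  -5.5] [66.9 15.3] 79.1
timer_centre 0.61 [254. 191.] 312 depthZ 0.03 med [ 0.634 -0.009  0.031] rect [634.3  -9.3] [60.
[... 182 characters left out ...]
0.7 ]
 [0.74 0.7  0.7  0.7  0.7  0.7  0.7  0.72 0.71 0.7  0.69 0.69]
 [0.69 0.69 0.69 0.69 0.69 0.69 0.68 0.68 0.68 0.68 0.68 0.68]
 [0.68 0.68 0.68 0.68 0.68 0.68 0.68 0.79 0.78 0.48 0.78 0.74]
 [0.79 0.79 0.78 0.78 0.78 0.77 0.77 0.75 0.74 0.73 0.73 0.69]
 [0.74 0.73 0.73 0.73 0.72 0.72 0.72 0.71 0.7  0.69 0.67 0.7 ]]
[[0.9  0.89 0.9  0.89 0.89 0.89 0.89 0.89 0.89 0.89 0.89 0.89]
 [0.78 0.85 0.85 0.85 0.85 0.83 0.83 0.78 0.82 0.82 0.83 0.83]
 [0.78 0.78 0.78 0.79 0.78 0.78 0.78 0.78 0.78 0.78 0.78 0.77]
 [0.76 0.76 0.75 0.75 0.74 0.74 0.73 0.38 0.42 1.33 0.4  0.5 ]
 [0.3  0.3  0.3  0.3  0.3  0.3  0.3  0.35 0.38 0.4  0.41 0.54]
 [0.3  0.3  0.3  0.3  0.3  0.3  0.3  0.3  0.34 0.38 0.45 0.3 ]]
```

View pics/st.png

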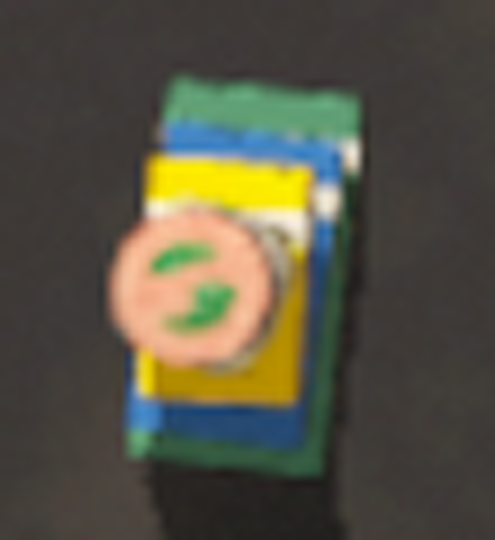

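View pics/side1.png

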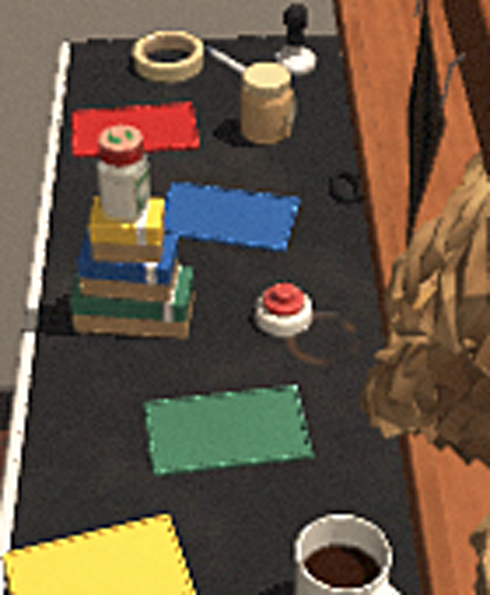

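Run:
```python
from h import *
p,d=r.camera('top'); s,ds=r.camera('side')
S=8; x0,y0,x1,y1=222,212,285,278
c=cv2.resize(p[y0:y1,x0:x1],None,fx=S,fy=S,interpolation=cv2.INTER_CUBIC); h=cv2.cvtColor(c,cv2.COLOR_RGB2HSV)
for n,lo,hi,z in(('yellow',22,33,.156),('blue',98,118,.104),('green',65,90,.052)):
    M=biggest(cv2.morphologyEx(((h[...,0]>=lo)&(h[...,0]<=hi)&(h[...,1]>110)&(h[...,2]>50)).astype(np.uint8),cv2.MORPH_OPEN,np.ones((9,9)))) if n=='yellow' else cv2.morphologyEx(((h[...,0]>=lo)&(h[...,0]<=hi)&(h[...,1]>70)&(h[...,2]>50)).astype(np.uint8),cv2.MORPH_OPEN,np.ones((9,9)))>0
    v,u=np.nonzero(M); uv=np.c_[(u+.5)/S-.5+x0,(v+.5)/S-.5+y0]
    print(n,M.sum(),*rect(plane_pts('top',uv,z)))
V,U=np.mgrid[140:240,225:300]; P=world('side',ds,U.ravel(),V.ravel())
m=(P[:,2]>.17)&(P[:,2]<.225)&(abs(P[:,0]-.46)<.06)&(abs(P[:,1])<.06); Q=P[m]
print(m.sum()); 
for zz in np.arange(.17,.225,.01):
    q=Q[(Q[:,2]>=zz)&(Q[:,2]<zz+.01)]; q=q[np.argsort(q[:,0])]; print(round(zz,2),[tuple((a*1000).round().astype(int)) for a in q[:,:2]][:24])
V,U=np.mgrid[y0:y1,x0:x1]; P=world('top',d,U.ravel(),V.ravel())
for a,b in((.245,.27),(.21,.24),(.15,.165),(.17,.21)):
    m=(P[:,2]>a)&(P[:,2]<b); print(a,m.sum(), np.median(P[m],0).round(4), P[m].mean(0).round(4), *rect(P[m]) if m.sum()>5 else '')
```

```text
yellow 5971 [497.9   1. ] [53.3 16.3] 83.4
blue 9827 [466.1   3.5] [102.5  60.7] -10.0
green 12058 [468.4   4.4] [131.9  67.9] -7.6
185
0.17 [(np.int64(444), np.int64(-10)), (np.int64(444), np.int64(-8)), (np.int64(445), np.int64(-9)), (np.int64(448), np.int64(-11)), (np.int64(448), np.int64(-14)), (np.int64(452), np.int64(-16)), (np.int64(452), np.int64(-14)), (np.int64(452), np.int64(-12)), (np.int64(456), np.int64(-19)), (np.int64(456), np.int64(-17)), (np.int64(459), np.int64(-16)), (np.int64(459), np.int64(-16)), (np.int64(459), np.int64(-14)), (np.int64(463), np.int64(-20)), (np.int64(463), np.int64(-17)), (np.int64(467), np.int64(-23)), (np.int64(467), np.int64(-21)), (np.int64(467), np.int64(-20)), (np.int64(470), np.int64(-24)), (np.int64(471), np.int64(-22)), (np.int64(474), np.int64(-15)), (np.int64(474), np.int64(-24)), (np.int64(478), np.int64(-22)), (np.int64(478), np.int64(-20))]
0.18 [(np.int64(441), np.int64(-7)), (np.int64(445), np.int64(-4)), (np.int64(445), np.int64(-12)), (np.int64(449), np.int64(-16)), (np.int64(449), np.int64(-10)), (np.int64(449), np.int64(-16
[... 3257 characters left out ...]
4(469), np.int64(-17)), (np.int64(470), np.int64(-26)), (np.int64(473), np.int64(-15)), (np.int64(477), np.int64(-15)), (np.int64(477), np.int64(-14)), (np.int64(480), np.int64(-10)), (np.int64(480), np.int64(-17)), (np.int64(484), np.int64(-13)), (np.int64(487), np.int64(-9)), (np.int64(491), np.int64(10)), (np.int64(491), np.int64(6))]
0.245 238 [0.4663 0.0025 0.2525] [0.4665 0.0019 0.2524] [466.    1.9] [44.2 41.7] 88.7
0.21 50 [ 0.4731 -0.0129  0.2238] [ 0.47   -0.0084  0.2221] [466.3   1. ] [47.3 43.1] -21.7
0.15 198 [ 0.4837 -0.0057  0.155 ] [ 0.4689 -0.0027  0.1551] [466.6   0.9] [75.9 49.8] -3.7
0.17 17 [ 0.4673 -0.0179  0.1828] [ 0.4671 -0.0169  0.1852] [464.7 -14.2] [50.2 17.9] 0.8
```

Run:
```python
from h import *
from scipy.optimize import least_squares
p,d=r.camera('top'); s,ds=r.camera('side')
V,U=np.mgrid[140:240,225:300]; P=world('side',ds,U.ravel(),V.ravel())
m=(P[:,2]>.17)&(P[:,2]<.22)&(abs(P[:,0]-.46)<.035)&(abs(P[:,1])<.04); Q=P[m][:,:2]*1000
def sd(p,a):
    c,s_=np.cos(p[2]),np.sin(p[2]); q=a-p[:2]; q=np.c_[q@[c,s_],q@[-s_,c]]; k=abs(q)-(23-13.3)
    return np.hypot(*np.maximum(k,0).T)+np.minimum(k.max(1),0)-13.3
for y0 in np.radians([-40,-30,-20,-10,0,10,20,40]):
    f=least_squares(lambda p:np.r_[sd(p,Q),(p[:2]-[466.3,2])*3],[466,2,y0],loss='soft_l1',f_scale=2); print(round(f.cost,1),f.x[:2].round(1),np.degrees(f.x[2]).round(1))
```

```text
225.6 [467.4   4.8] -23.0
225.6 [467.4   4.8] -23.0
225.6 [467.4   4.8] -23.0
225.6 [467.4   4.8] -23.0
225.6 [467.4   4.8] -23.0
225.6 [467.4   4.8] -23.0
225.6 [467.4   4.8] -23.0
225.6 [467.4   4.8] 67.0
```

Call:
step_arm([
  {"dz": -28,"rz": -0.119},
  {"dz": -28,"rz": -0.119},
  {"dz": -28,"rz": -0.119},
  {"dz": -28,"rz": -0.119},
  {"dz": -28,"rz": -0.119},
  {"dz": -28,"rz": -0.117},
  {},
], grip=100)

```text
schema error: expected keys dx, dy, dz, rx, ry, rz
```

```bash
cat > go.py <<'E'
import sys
from h import *
# go.py x y z(mm TCP) psi
def plan(x,y,z,psi):
    s=r.read_state(); R=s['tool_rot']; w=np.array([x,y,z])-s['ee_pos']*1000
    c=np.degrees(np.arctan2(R[1,0],R[0,0])); d=(psi-c+90)%180-90
    # rotate first: new axes
    a=np.radians(c+d); 
    Rn=np.array([[np.cos(a),np.sin(a),0],[np.sin(a),-np.cos(a),0],[0,0,-1]])
    print('t',round(s['time_s'],2),'pos',(s['ee_pos']*1000).round(1),'psi',c.round(2),'tilt',np.degrees(np.arccos(-R[2,2])).round(2),'gap',round(s['finger_gap']*1000,1),'F',s['force'].round(1),'j',s['joint_pos'].round(0))
    print('rz',np.radians(-d).round(4),'after turn dxyz',(Rn.T@w).round(1),'now dxyz',(R.T@w).round(1))
if __name__=='__main__': plan(*map(float,sys.argv[1:5]))
E
python3 go.py 466.5 2 330 67
```

```text
t 0.9 pos [ 275.7 -560.9  192.9] psi 26.18 tilt 0.0 gap 92.1 F [-0.5  0.1  0.3] j [-64.  20.  94.  -0.  66.  -0.]
rz -0.7125 after turn dxyz [ 592.7  -44.3 -137.1] now dxyz [ 419.6 -421.  -137.1]
```

Call:
step_arm([
  {"dx": 0,"dy": 0,"dz": -28,"rx": 0,"ry": 0,"rz": -0.119},
  {"dx": 0,"dy": 0,"dz": -28,"rx": 0,"ry": 0,"rz": -0.119},
  {"dx": 0,"dy": 0,"dz": -28,"rx": 0,"ry": 0,"rz": -0.119},
  {"dx": 0,"dy": 0,"dz": -28,"rx": 0,"ry": 0,"rz": -0.119},
  {"dx": 0,"dy": 0,"dz": -28,"rx": 0,"ry": 0,"rz": -0.119},
  {"dx": 0,"dy": 0,"dz": -28,"rx": 0,"ry": 0,"rz": -0.117},
  {"dx": 0,"dy": 0,"dz": 0,"rx": 0,"ry": 0,"rz": 0},
], grip=100)

```text
time_s: 1.48
ee_pos: [0.2766, -0.5629, 0.3673]
tool_rot: [[0.385, 0.923, 0.004], [0.923, -0.385, -0.008], [-0.006, 0.007, -1.0]]
force: [-0.8, -0.7, 0.3]
finger_gap: 0.0919
```

```bash
python3 go.py 466.5 2 330 67
```

```text
t 1.48 pos [ 276.6 -562.9  367.3] psi 67.37 tilt 0.5 gap 91.9 F [-0.8 -0.7  0.3] j [-64.  14.  81.   0.  85. -41.]
rz 0.0064 after turn dxyz [594.2 -45.9  37.3] now dxyz [594.7 -42.4  33.6]
```

Call:
step_arm([
  {"dx": 37,"dy": -3,"dz": 0,"rx": 0,"ry": 0,"rz": 0},
  {"dx": 37,"dy": -3,"dz": 0,"rx": 0,"ry": 0,"rz": 0},
  {"dx": 37,"dy": -3,"dz": 0,"rx": 0,"ry": 0,"rz": 0},
  {"dx": 37,"dy": -3,"dz": 0,"rx": 0,"ry": 0,"rz": 0},
  {"dx": 37,"dy": -3,"dz": 0,"rx": 0,"ry": 0,"rz": 0},
  {"dx": 37,"dy": -3,"dz": 0,"rx": 0,"ry": 0,"rz": 0},
  {"dx": 37,"dy": -3,"dz": 0,"rx": 0,"ry": 0,"rz": 0},
  {"dx": 37,"dy": -3,"dz": 0,"rx": 0,"ry": 0,"rz": 0},
  {"dx": 37,"dy": -3,"dz": 0,"rx": 0,"ry": 0,"rz": 0},
  {"dx": 37,"dy": -3,"dz": 0,"rx": 0,"ry": 0,"rz": 0},
  {"dx": 37,"dy": -3,"dz": 0,"rx": 0,"ry": 0,"rz": 0},
  {"dx": 37,"dy": -3,"dz": 0,"rx": 0,"ry": 0,"rz": 0},
])

```text
time_s: 2.48
ee_pos: [0.4162, -0.1364, 0.3606]
tool_rot: [[0.393, 0.92, 0.0], [0.92, -0.393, -0.0], [0.0, 0.0, -1.0]]
force: [1.2, -0.3, 1.2]
finger_gap: 0.0919
```

Call:
step_arm([
  {"dx": 37,"dy": -3,"dz": 0,"rx": 0,"ry": 0,"rz": 0},
  {"dx": 37,"dy": -3,"dz": 0,"rx": 0,"ry": 0,"rz": 0},
  {"dx": 37,"dy": -3,"dz": 0,"rx": 0,"ry": 0,"rz": 0},
  {"dx": 37,"dy": 0,"dz": 0,"rx": 0,"ry": 0,"rz": 0},
  {"dx": 0,"dy": 0,"dz": 0,"rx": 0,"ry": 0,"rz": 0},
  {"dx": 0,"dy": 0,"dz": 0,"rx": 0,"ry": 0,"rz": 0},
  {"dx": 0,"dy": 0,"dz": 0,"rx": 0,"ry": 0,"rz": 0},
])

```text
time_s: 3.07
ee_pos: [0.4655, 0.0013, 0.3604]
tool_rot: [[0.391, 0.92, -0.001], [0.92, -0.391, -0.001], [-0.001, -0.001, -1.0]]
force: [-0.2, -0.2, -0.3]
finger_gap: 0.0918
```

```bash
python3 go.py 466.5 2 198 67
```

```text
t 3.07 pos [465.5   1.3 360.4] psi 66.98 tilt 0.06 gap 91.8 F [-0.2 -0.2 -0.3] j [-0. -2. 99. -0. 83. 23.]
rz -0.0003 after turn dxyz [  1.1   0.6 162.4] now dxyz [  1.2   0.7 162.4]
```

Call:
step_arm([
  {"dx": 1,"dy": 0.5,"dz": 20,"rx": 0,"ry": 0,"rz": 0},
  {"dx": 0,"dy": 0,"dz": 20,"rx": 0,"ry": 0,"rz": 0},
  {"dx": 0,"dy": 0,"dz": 20,"rx": 0,"ry": 0,"rz": 0},
  {"dx": 0,"dy": 0,"dz": 20,"rx": 0,"ry": 0,"rz": 0},
  {"dx": 0,"dy": 0,"dz": 20,"rx": 0,"ry": 0,"rz": 0},
  {"dx": 0,"dy": 0,"dz": 20,"rx": 0,"ry": 0,"rz": 0},
  {"dx": 0,"dy": 0,"dz": 20,"rx": 0,"ry": 0,"rz": 0},
  {"dx": 0,"dy": 0,"dz": 20,"rx": 0,"ry": 0,"rz": 0},
  {"dx": 0,"dy": 0,"dz": 0,"rx": 0,"ry": 0,"rz": 0},
  {"dx": 0,"dy": 0,"dz": 0,"rx": 0,"ry": 0,"rz": 0},
])

```text
time_s: 3.9
ee_pos: [0.4658, 0.001, 0.2006]
tool_rot: [[0.393, 0.919, -0.002], [0.919, -0.393, -0.0], [-0.001, -0.002, -1.0]]
force: [0.6, 0.2, -0.3]
finger_gap: 0.0917
```

```bash
python3 go.py 466.5 2 198 67
python3 - <<'E'
from h import *
s,ds=r.camera('side');cv2.imwrite('pics/s2.png',cv2.resize(s[130:250,200:340][:,:,::-1],None,fx=5,fy=5,interpolation=cv2.INTER_CUBIC))
E
```

```text
t 3.9 pos [465.8   1.  200.6] psi 66.84 tilt 0.12 gap 91.7 F [ 0.6  0.2 -0.3] j [ -0.   5. 112.  -0.  63.  23.]
rz -0.0028 after turn dxyz [1.2 0.2 2.6] now dxyz [1.2 0.2 2.6]
```

View pics/s2.png

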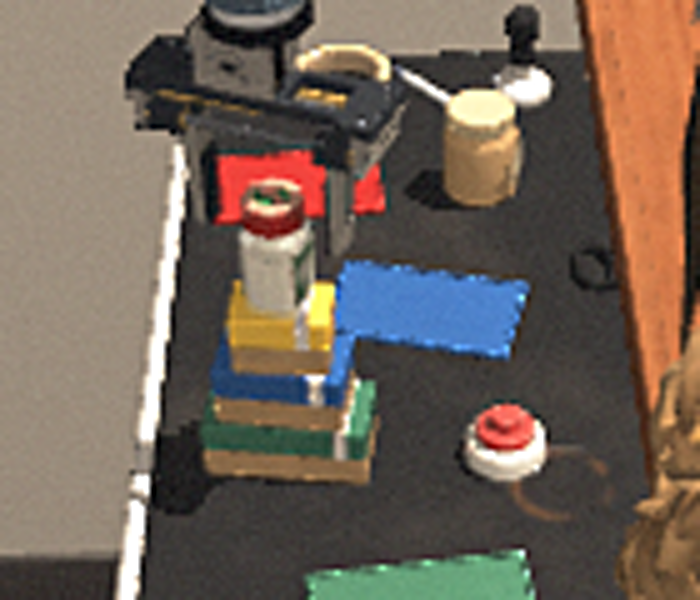

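Call:
step_arm([
  {"dx": 0,"dy": 0,"dz": 0,"rx": 0,"ry": 0,"rz": 0},
  {"dx": 0,"dy": 0,"dz": 0,"rx": 0,"ry": 0,"rz": 0},
  {"dx": 0,"dy": 0,"dz": 0,"rx": 0,"ry": 0,"rz": 0},
  {"dx": 0,"dy": 0,"dz": 0,"rx": 0,"ry": 0,"rz": 0},
  {"dx": 0,"dy": 0,"dz": 0,"rx": 0,"ry": 0,"rz": 0},
  {"dx": 0,"dy": 0,"dz": 0,"rx": 0,"ry": 0,"rz": 0},
  {"dx": 0,"dy": 0,"dz": 0,"rx": 0,"ry": 0,"rz": 0},
  {"dx": 0,"dy": 0,"dz": 0,"rx": 0,"ry": 0,"rz": 0},
  {"dx": 0,"dy": 0,"dz": 0,"rx": 0,"ry": 0,"rz": 0},
], grip=0, squeeze=20)

```text
time_s: 4.7
ee_pos: [0.4667, 0.0023, 0.2009]
tool_rot: [[0.391, 0.92, -0.0], [0.92, -0.391, 0.0], [-0.0, -0.0, -1.0]]
force: [-0.9, -0.1, 1.3]
finger_gap: 0.0447
```

Call:
step_arm([
  {"dx": 0,"dy": 0,"dz": -4,"rx": 0,"ry": 0,"rz": 0},
  {"dx": 0,"dy": 0,"dz": -8,"rx": 0,"ry": 0,"rz": 0},
  {"dx": 0,"dy": 0,"dz": -12,"rx": 0,"ry": 0,"rz": 0},
  {"dx": 0,"dy": 0,"dz": -12,"rx": 0,"ry": 0,"rz": 0},
  {"dx": 0,"dy": 0,"dz": -12,"rx": 0,"ry": 0,"rz": 0},
  {"dx": 0,"dy": 0,"dz": -8,"rx": 0,"ry": 0,"rz": 0},
  {"dx": 0,"dy": 0,"dz": -4,"rx": 0,"ry": 0,"rz": 0},
])

```text
time_s: 5.28
ee_pos: [0.4674, 0.0022, 0.2625]
tool_rot: [[0.391, 0.92, 0.002], [0.92, -0.391, -0.0], [0.001, 0.002, -1.0]]
force: [-0.3, 0.6, -0.3]
finger_gap: 0.0449
```

```bash
python3 go.py 456.5 363 200 67
python3 - <<'E'
from h import *
s,ds=r.camera('side');cv2.imwrite('pics/s3.png',cv2.resize(s[110:250,200:340][:,:,::-1],None,fx=4,fy=4,interpolation=cv2.INTER_CUBIC))
E
```

```text
t 5.28 pos [467.4   2.2 262.5] psi 66.96 tilt 0.11 gap 44.9 F [-0.3  0.6 -0.3] j [  0.   2. 107.  -0.  71.  23.]
rz -0.0006 after turn dxyz [ 327.9 -151.    62.5] now dxyz [ 327.7 -151.3   62.4]
```

View pics/s3.png

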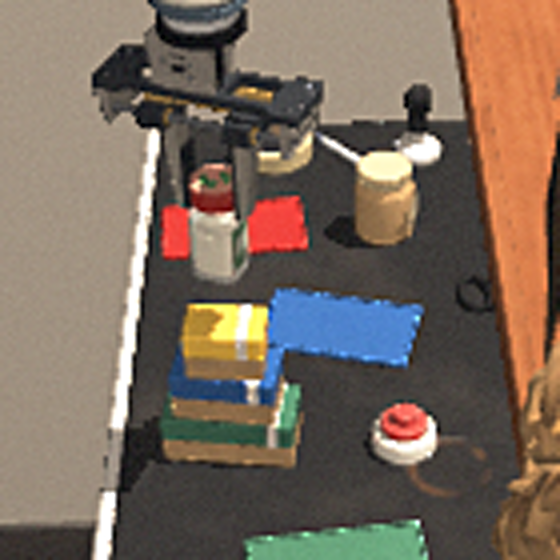

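Call:
step_arm([
  {"dx": 14,"dy": -6,"dz": 0,"rx": 0,"ry": 0,"rz": 0},
  {"dx": 26,"dy": -12,"dz": 0,"rx": 0,"ry": 0,"rz": 0},
  {"dx": 32,"dy": -15,"dz": 0,"rx": 0,"ry": 0,"rz": 0},
  {"dx": 32,"dy": -15,"dz": 0,"rx": 0,"ry": 0,"rz": 0},
  {"dx": 32,"dy": -15,"dz": 0,"rx": 0,"ry": 0,"rz": 0},
  {"dx": 32,"dy": -15,"dz": 0,"rx": 0,"ry": 0,"rz": 0},
  {"dx": 32,"dy": -15,"dz": 0,"rx": 0,"ry": 0,"rz": 0},
  {"dx": 32,"dy": -15,"dz": 0,"rx": 0,"ry": 0,"rz": 0},
  {"dx": 32,"dy": -15,"dz": 0,"rx": 0,"ry": 0,"rz": 0},
  {"dx": 28,"dy": -13,"dz": 0,"rx": 0,"ry": 0,"rz": 0},
  {"dx": 22,"dy": -10,"dz": 0,"rx": 0,"ry": 0,"rz": 0},
  {"dx": 14,"dy": -5,"dz": 0,"rx": 0,"ry": 0,"rz": 0},
])

```text
time_s: 6.33
ee_pos: [0.4554, 0.3655, 0.2601]
tool_rot: [[0.39, 0.921, -0.001], [0.921, -0.39, -0.0], [-0.0, -0.001, -1.0]]
force: [0.5, -0.1, -1.3]
finger_gap: 0.0449
```

Call:
step_arm([
  {"dx": 0,"dy": 0,"dz": 10,"rx": 0,"ry": 0,"rz": 0},
  {"dx": 0,"dy": 0,"dz": 20,"rx": 0,"ry": 0,"rz": 0},
  {"dx": 0,"dy": 0,"dz": 25,"rx": 0,"ry": 0,"rz": 0},
  {"dx": 0,"dy": 0,"dz": 25,"rx": 0,"ry": 0,"rz": 0},
  {"dx": 0,"dy": 0,"dz": 25,"rx": 0,"ry": 0,"rz": 0},
  {"dx": 0,"dy": 0,"dz": 25,"rx": 0,"ry": 0,"rz": 0},
  {"dx": 0,"dy": 0,"dz": 20,"rx": 0,"ry": 0,"rz": 0},
  {"dx": 0,"dy": 0,"dz": 10,"rx": 0,"ry": 0,"rz": 0},
  {"dx": 0,"dy": 0,"dz": 0,"rx": 0,"ry": 0,"rz": 0},
  {"dx": 0,"dy": 0,"dz": 0,"rx": 0,"ry": 0,"rz": 0},
])

```text
time_s: 7.17
ee_pos: [0.4562, 0.3623, 0.1008]
tool_rot: [[0.392, 0.92, -0.001], [0.92, -0.392, -0.001], [-0.001, -0.0, -1.0]]
force: [-0.3, -0.6, -0.3]
finger_gap: 0.0449
```

```bash
python3 go.py 456.5 363 49 67
python3 - <<'E'
from h import *
p,d=r.camera('top');cv2.imwrite('pics/t3.png',cv2.resize(p[200:300,90:280][:,:,::-1],None,fx=4,fy=4,interpolation=cv2.INTER_CUBIC))
S=8; x0,y0,x1,y1=222,212,285,278
V,U=np.mgrid[y0:y1,x0:x1]; P=world('top',d,U.ravel(),V.ravel())
for a,b in((.147,.165),):
    m=(P[:,2]>a)&(P[:,2]<b); print(m.sum(), P[m].mean(0).round(4), *rect(P[m]))
    im=np.zeros_like(d,np.uint8); im[V.ravel()[m],U.ravel()[m]]=1; v,u=np.nonzero(im); print(*rect(plane_pts('top',np.c_[u,v],.156)))
c=cv2.resize(p[y0:y1,x0:x1],None,fx=S,fy=S,interpolation=cv2.INTER_CUBIC); h=cv2.cvtColor(c,cv2.COLOR_RGB2HSV)
for n,lo,hi,z in(('blue',98,118,.104),('green',65,90,.052)):
    M=cv2.morphologyEx(((h[...,0]>=lo)&(h[...,0]<=hi)&(h[...,1]>70)&(h[...,2]>50)).astype(np.uint8),cv2.MORPH_OPEN,np.ones((9,9)))>0
    v,u=np.nonzero(M); uv=np.c_[(u+.5)/S-.5+x0,(v+.5)/S-.5+y0]
    print(n,M.sum(),*rect(plane_pts('top',uv,z)))
E
```

```text
t 7.17 pos [456.2 362.3 100.8] psi 66.94 tilt 0.06 gap 44.9 F [-0.3 -0.6 -0.3] j [ 38.  22. 103.  -0.  54.  61.]
rz -0.0011 after turn dxyz [ 0.8  0.  51.8] now dxyz [ 0.8  0.1 51.8]
474 [0.4669 0.0012 0.1552] [466.9   1.5] [75.9 50.1] -5.1
[466.9   1.1] [75.6 50.2] -4.9
blue 9766 [466.1   3.5] [102.7  60.7] -10.1
green 12130 [468.3   4.2] [132.3  67.7] -7.5
```

View pics/t3.png

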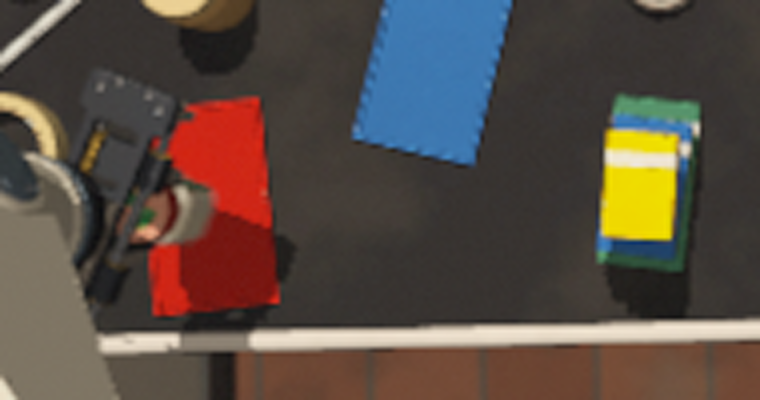

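Call:
step_arm([
  {"dx": 1,"dy": 0,"dz": 8,"rx": 0,"ry": 0,"rz": 0},
  {"dx": 0,"dy": 0,"dz": 12,"rx": 0,"ry": 0,"rz": 0},
  {"dx": 0,"dy": 0,"dz": 12,"rx": 0,"ry": 0,"rz": 0},
  {"dx": 0,"dy": 0,"dz": 8,"rx": 0,"ry": 0,"rz": 0},
  {"dx": 0,"dy": 0,"dz": 5,"rx": 0,"ry": 0,"rz": 0},
  {"dx": 0,"dy": 0,"dz": 3,"rx": 0,"ry": 0,"rz": 0},
  {"dx": 0,"dy": 0,"dz": 2,"rx": 0,"ry": 0,"rz": 0},
  {"dx": 0,"dy": 0,"dz": 1,"rx": 0,"ry": 0,"rz": 0},
  {"dx": 0,"dy": 0,"dz": 0,"rx": 0,"ry": 0,"rz": 0},
  {"dx": 0,"dy": 0,"dz": 0,"rx": 0,"ry": 0,"rz": 0},
])

```text
time_s: 8.05
ee_pos: [0.4567, 0.3643, 0.0502]
tool_rot: [[0.391, 0.92, 0.0], [0.92, -0.391, 0.0], [0.0, 0.0, -1.0]]
force: [0.6, 0.0, -0.1]
finger_gap: 0.0449
```

Call:
step_arm([
  {"dx": 0,"dy": 0,"dz": 1,"rx": 0,"ry": 0,"rz": 0},
  {"dx": 0,"dy": 0,"dz": 0.5,"rx": 0,"ry": 0,"rz": 0},
  {"dx": 0,"dy": 0,"dz": 0,"rx": 0,"ry": 0,"rz": 0},
])

```text
time_s: 8.3
ee_pos: [0.4568, 0.3643, 0.0489]
tool_rot: [[0.391, 0.92, 0.001], [0.92, -0.391, 0.001], [0.001, 0.0, -1.0]]
force: [-0.9, 0.1, 2.9]
finger_gap: 0.0449
```

Call:
step_arm([
  {"dx": 0,"dy": 0,"dz": 0,"rx": 0,"ry": 0,"rz": 0},
  {"dx": 0,"dy": 0,"dz": 0,"rx": 0,"ry": 0,"rz": 0},
  {"dx": 0,"dy": 0,"dz": 0,"rx": 0,"ry": 0,"rz": 0},
  {"dx": 0,"dy": 0,"dz": 0,"rx": 0,"ry": 0,"rz": 0},
  {"dx": 0,"dy": 0,"dz": 0,"rx": 0,"ry": 0,"rz": 0},
  {"dx": 0,"dy": 0,"dz": 0,"rx": 0,"ry": 0,"rz": 0},
  {"dx": 0,"dy": 0,"dz": -10,"rx": 0,"ry": 0,"rz": 0},
  {"dx": 0,"dy": 0,"dz": -20,"rx": 0,"ry": 0,"rz": 0},
  {"dx": 0,"dy": 0,"dz": -30,"rx": 0,"ry": 0,"rz": 0},
  {"dx": 0,"dy": 0,"dz": -30,"rx": 0,"ry": 0,"rz": 0},
  {"dx": 0,"dy": 0,"dz": -30,"rx": 0,"ry": 0,"rz": 0},
  {"dx": 0,"dy": 0,"dz": -30,"rx": 0,"ry": 0,"rz": 0},
], grip=100)

```text
time_s: 9.3
ee_pos: [0.4563, 0.3639, 0.2006]
tool_rot: [[0.391, 0.92, 0.0], [0.92, -0.391, 0.0], [0.0, 0.0, -1.0]]
force: [0.6, 0.2, -1.3]
finger_gap: 0.0922
```

Call:
step_arm([
  {"dx": 0,"dy": 0,"dz": -30,"rx": 0,"ry": 0,"rz": 0.12},
  {"dx": 0,"dy": 0,"dz": -30,"rx": 0,"ry": 0,"rz": 0.12},
  {"dx": 0,"dy": 0,"dz": 0,"rx": 0,"ry": 0,"rz": 0.12},
  {"dx": 0,"dy": 0,"dz": 0,"rx": 0,"ry": 0,"rz": 0.12},
  {"dx": 0,"dy": 0,"dz": 0,"rx": 0,"ry": 0,"rz": 0.12},
  {"dx": 0,"dy": 0,"dz": 0,"rx": 0,"ry": 0,"rz": 0.12},
  {"dx": 0,"dy": 0,"dz": 0,"rx": 0,"ry": 0,"rz": 0.12},
  {"dx": 0,"dy": 0,"dz": 0,"rx": 0,"ry": 0,"rz": 0.12},
  {"dx": 0,"dy": 0,"dz": 0,"rx": 0,"ry": 0,"rz": 0.12},
  {"dx": 0,"dy": 0,"dz": 0,"rx": 0,"ry": 0,"rz": 0.12},
  {"dx": 0,"dy": 0,"dz": 0,"rx": 0,"ry": 0,"rz": 0.055},
  {"dx": 0,"dy": 0,"dz": 0,"rx": 0,"ry": 0,"rz": 0},
])

```text
time_s: 10.3
ee_pos: [0.4564, 0.364, 0.2591]
tool_rot: [[0.996, -0.089, 0.0], [-0.089, -0.996, 0.0], [0.0, -0.0, -1.0]]
force: [0.3, -0.6, -0.1]
finger_gap: 0.0921
```

```bash
python3 go.py 467 1.5 250 -4.8
```

```text
t 10.3 pos [456.4 364.  259.1] psi -5.09 tilt 0.03 gap 92.1 F [ 0.3 -0.6 -0.1] j [ 38.  13.  94.  -0.  72. 134.]
rz -0.005 after turn dxyz [ 40.9 360.3   9.1] now dxyz [ 42.7 360.1   9. ]
```

Call:
step_arm([
  {"dx": 3.5,"dy": 30,"dz": 0,"rx": 0,"ry": 0,"rz": 0},
  {"dx": 3.5,"dy": 30,"dz": 0,"rx": 0,"ry": 0,"rz": 0},
  {"dx": 3.5,"dy": 30,"dz": 0,"rx": 0,"ry": 0,"rz": 0},
  {"dx": 3.5,"dy": 30,"dz": 0,"rx": 0,"ry": 0,"rz": 0},
  {"dx": 3.5,"dy": 30,"dz": 0,"rx": 0,"ry": 0,"rz": 0},
  {"dx": 3.5,"dy": 30,"dz": 0,"rx": 0,"ry": 0,"rz": 0},
  {"dx": 3.5,"dy": 30,"dz": 0,"rx": 0,"ry": 0,"rz": 0},
  {"dx": 3.5,"dy": 30,"dz": 0,"rx": 0,"ry": 0,"rz": 0},
  {"dx": 3.5,"dy": 30,"dz": 0,"rx": 0,"ry": 0,"rz": 0},
  {"dx": 3.5,"dy": 30,"dz": 0,"rx": 0,"ry": 0,"rz": 0},
  {"dx": 3.5,"dy": 30,"dz": 0,"rx": 0,"ry": 0,"rz": 0},
  {"dx": 3.5,"dy": 30,"dz": 0,"rx": 0,"ry": 0,"rz": 0},
])

```text
time_s: 11.3
ee_pos: [0.4671, 0.0004, 0.2591]
tool_rot: [[0.997, -0.083, 0.001], [-0.083, -0.997, -0.0], [0.001, -0.0, -1.0]]
force: [0.1, -0.3, -0.3]
finger_gap: 0.0922
```

Call:
step_arm([
  {"dx": 0,"dy": 0,"dz": 20,"rx": 0,"ry": 0,"rz": 0},
  {"dx": 0,"dy": 0,"dz": 20,"rx": 0,"ry": 0,"rz": 0},
  {"dx": 0,"dy": 0,"dz": 0,"rx": 0,"ry": 0,"rz": 0},
  {"dx": 0,"dy": 0,"dz": 0,"rx": 0,"ry": 0,"rz": 0},
])

```text
time_s: 11.63
ee_pos: [0.4667, 0.0017, 0.2184]
tool_rot: [[0.996, -0.085, -0.002], [-0.085, -0.996, 0.0], [-0.002, 0.0, -1.0]]
force: [0.2, -0.0, 0.4]
finger_gap: 0.0919
```

```bash
python3 go.py 467 1.5 118 -4.9
python3 - <<'E'
from h import *
p,d=r.camera('top'); V,U=np.mgrid[225:285,110:180]; P=world('top',d,U.ravel(),V.ravel()); m=(P[:,2]>.09)&(P[:,2]<.12); print(m.sum(),*rect(P[m]),P[m].mean(0))
cv2.imwrite('pics/t4.png',cv2.resize(p[200:300,90:280][:,:,::-1],None,fx=4,fy=4,interpolation=cv2.INTER_CUBIC))
E
```

```text
t 11.63 pos [466.7   1.7 218.4] psi -4.86 tilt 0.09 gap 91.9 F [ 0.2 -0.   0.4] j [  0.   4. 110.   0.  65.  95.]
rz 0.0006 after turn dxyz [  0.3   0.2 100.4] now dxyz [  0.5   0.2 100.4]
193 [457.7 361.6] [45.2 41.8] 88.8 [0.45759645 0.36173004 0.09975681]
```

View pics/t4.png

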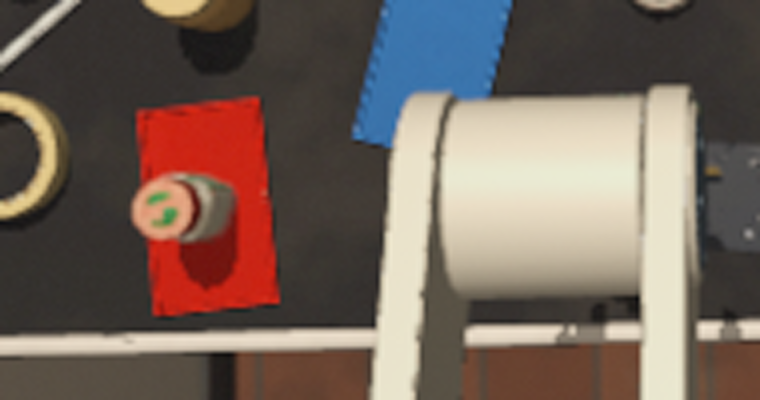

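The jar stands upright on the red tray, within about 2 mm of centre. Next, the small box.

Call:
step_arm([
  {"dx": 0,"dy": 0,"dz": 15,"rx": 0,"ry": 0,"rz": 0},
  {"dx": 0,"dy": 0,"dz": 20,"rx": 0,"ry": 0,"rz": 0},
  {"dx": 0,"dy": 0,"dz": 20,"rx": 0,"ry": 0,"rz": 0},
  {"dx": 0,"dy": 0,"dz": 20,"rx": 0,"ry": 0,"rz": 0},
  {"dx": 0,"dy": 0,"dz": 15,"rx": 0,"ry": 0,"rz": 0},
  {"dx": 0,"dy": 0,"dz": 10,"rx": 0,"ry": 0,"rz": 0},
  {"dx": 0,"dy": 0,"dz": 0,"rx": 0,"ry": 0,"rz": 0},
  {"dx": 0,"dy": 0,"dz": 0,"rx": 0,"ry": 0,"rz": 0},
])

```text
time_s: 12.35
ee_pos: [0.4679, 0.002, 0.1191]
tool_rot: [[0.996, -0.085, 0.0], [-0.085, -0.996, 0.0], [0.0, -0.0, -1.0]]
force: [0.6, 0.3, -0.3]
finger_gap: 0.0921
```

Call:
step_arm([
  {"dx": 0,"dy": 0,"dz": 0,"rx": 0,"ry": 0,"rz": 0},
  {"dx": 0,"dy": 0,"dz": 0,"rx": 0,"ry": 0,"rz": 0},
  {"dx": 0,"dy": 0,"dz": 0,"rx": 0,"ry": 0,"rz": 0},
  {"dx": 0,"dy": 0,"dz": 0,"rx": 0,"ry": 0,"rz": 0},
  {"dx": 0,"dy": 0,"dz": 0,"rx": 0,"ry": 0,"rz": 0},
  {"dx": 0,"dy": 0,"dz": 0,"rx": 0,"ry": 0,"rz": 0},
  {"dx": 0,"dy": 0,"dz": 0,"rx": 0,"ry": 0,"rz": 0},
  {"dx": 0,"dy": 0,"dz": 0,"rx": 0,"ry": 0,"rz": 0},
], grip=0, squeeze=20)

```text
time_s: 13.02
ee_pos: [0.4674, 0.0018, 0.1185]
tool_rot: [[0.996, -0.086, 0.0], [-0.086, -0.996, 0.0], [0.0, -0.0, -1.0]]
force: [-1.5, -0.1, 1.8]
finger_gap: 0.0496
```

Call:
step_arm([
  {"dx": 0,"dy": 0,"dz": -4,"rx": 0,"ry": 0,"rz": 0},
  {"dx": 0,"dy": 0,"dz": -8,"rx": 0,"ry": 0,"rz": 0},
  {"dx": 0,"dy": 0,"dz": -14,"rx": 0,"ry": 0,"rz": 0},
  {"dx": 0,"dy": 0,"dz": -20,"rx": 0,"ry": 0,"rz": 0},
  {"dx": 0,"dy": 0,"dz": -20,"rx": 0,"ry": 0,"rz": 0},
  {"dx": 0,"dy": 0,"dz": -14,"rx": 0,"ry": 0,"rz": 0},
  {"dx": 0,"dy": 0,"dz": -4,"rx": 0,"ry": 0,"rz": 0},
  {"dx": 0,"dy": 0,"dz": 0,"rx": 0,"ry": 0,"rz": 0},
])

```text
time_s: 13.68
ee_pos: [0.4681, 0.0018, 0.2037]
tool_rot: [[0.996, -0.086, 0.003], [-0.086, -0.996, -0.0], [0.003, -0.0, -1.0]]
force: [0.2, -0.2, -2.5]
finger_gap: 0.0496
```

```bash
python3 go.py 442.4 -358 200 15.4
python3 - <<'E'
from h import *
s,ds=r.camera('side');cv2.imwrite('pics/s5.png',cv2.resize(s[110:250,200:340][:,:,::-1],None,fx=4,fy=4,interpolation=cv2.INTER_CUBIC))
E
```

```text
t 13.68 pos [468.1   1.8 203.7] psi -4.94 tilt 0.15 gap 49.6 F [ 0.2 -0.2 -2.5] j [  0.   5. 111.  -0.  63.  95.]
rz -0.355 after turn dxyz [-120.3  340.     3.7] now dxyz [  5.3 360.7   3.7]
```

View pics/s5.png

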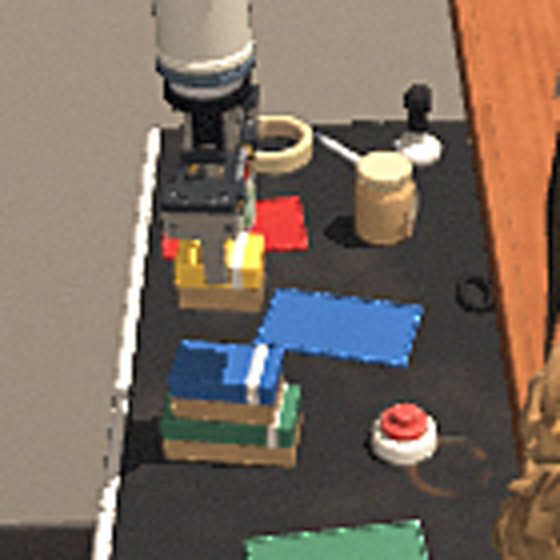

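Call:
step_arm([
  {"dx": 0,"dy": 14,"dz": 0,"rx": 0,"ry": 0,"rz": 0},
  {"dx": 0,"dy": 26,"dz": 0,"rx": 0,"ry": 0,"rz": 0},
  {"dx": 1,"dy": 36,"dz": 0,"rx": 0,"ry": 0,"rz": 0},
  {"dx": 1,"dy": 36,"dz": 0,"rx": 0,"ry": 0,"rz": 0},
  {"dx": 1,"dy": 36,"dz": 0,"rx": 0,"ry": 0,"rz": 0},
  {"dx": 1,"dy": 36,"dz": 0,"rx": 0,"ry": 0,"rz": 0},
  {"dx": 1,"dy": 36,"dz": 0,"rx": 0,"ry": 0,"rz": 0},
  {"dx": 0,"dy": 36,"dz": 0,"rx": 0,"ry": 0,"rz": 0},
  {"dx": 0,"dy": 36,"dz": 0,"rx": 0,"ry": 0,"rz": 0},
  {"dx": 0,"dy": 34,"dz": 0,"rx": 0,"ry": 0,"rz": 0},
  {"dx": 0,"dy": 22,"dz": 0,"rx": 0,"ry": 0,"rz": 0},
  {"dx": 0,"dy": 13,"dz": 0,"rx": 0,"ry": 0,"rz": 0},
])

```text
time_s: 14.73
ee_pos: [0.4401, -0.3604, 0.2008]
tool_rot: [[0.996, -0.088, -0.002], [-0.088, -0.996, 0.001], [-0.002, -0.001, -1.0]]
force: [0.3, 0.4, -2.8]
finger_gap: 0.0499
```

Call:
step_arm([
  {"dx": 0,"dy": 0,"dz": 10,"rx": 0,"ry": 0,"rz": -0.05},
  {"dx": 0,"dy": 0,"dz": 15,"rx": 0,"ry": 0,"rz": -0.06},
  {"dx": 0,"dy": 0,"dz": 20,"rx": 0,"ry": 0,"rz": -0.07},
  {"dx": 0,"dy": 0,"dz": 25,"rx": 0,"ry": 0,"rz": -0.07},
  {"dx": 0,"dy": 0,"dz": 25,"rx": 0,"ry": 0,"rz": -0.06},
  {"dx": 0,"dy": 0,"dz": 25,"rx": 0,"ry": 0,"rz": -0.045},
  {"dx": 0,"dy": 0,"dz": 20,"rx": 0,"ry": 0,"rz": 0},
  {"dx": 0,"dy": 0,"dz": 10,"rx": 0,"ry": 0,"rz": 0},
  {"dx": 0,"dy": 0,"dz": 0,"rx": 0,"ry": 0,"rz": 0},
  {"dx": 0,"dy": 0,"dz": 0,"rx": 0,"ry": 0,"rz": 0},
])

```text
time_s: 15.57
ee_pos: [0.4411, -0.3577, 0.0521]
tool_rot: [[0.964, 0.266, -0.001], [0.266, -0.964, 0.001], [-0.001, -0.001, -1.0]]
force: [0.6, 0.5, -1.0]
finger_gap: 0.0497
```

```bash
python3 go.py 442.4 -358 18.5 15.4
python3 - <<'E'
from h import *
p,d=r.camera('top'); 
S=8; x0,y0,x1,y1=222,212,285,278
V,U=np.mgrid[y0:y1,x0:x1]; P=world('top',d,U.ravel(),V.ravel())
m=(P[:,2]>.09)&(P[:,2]<.115); print(m.sum(), P[m].mean(0).round(4), *rect(P[m]))
im=np.zeros_like(d,np.uint8); im[V.ravel()[m],U.ravel()[m]]=1; v,u=np.nonzero(im); print(*rect(plane_pts('top',np.c_[u,v],.104)))
cv2.imwrite('pics/t5.png',cv2.resize(p[200:300,220:420][:,:,::-1],None,fx=4,fy=4,interpolation=cv2.INTER_CUBIC))
E
```

```text
t 15.57 pos [ 441.1 -357.7   52.1] psi 15.4 tilt 0.08 gap 49.7 F [ 0.6  0.5 -1. ] j [-39.  25. 107.   0.  48.  35.]
rz -0.0 after turn dxyz [ 1.2  0.6 33.6] now dxyz [ 1.2  0.6 33.6]
668 [0.4651 0.0022 0.1033] [465.3   2.5] [101.4  57.8] -9.5
[465.2   2.1] [101.4  58. ] -9.3
```

View pics/t5.png

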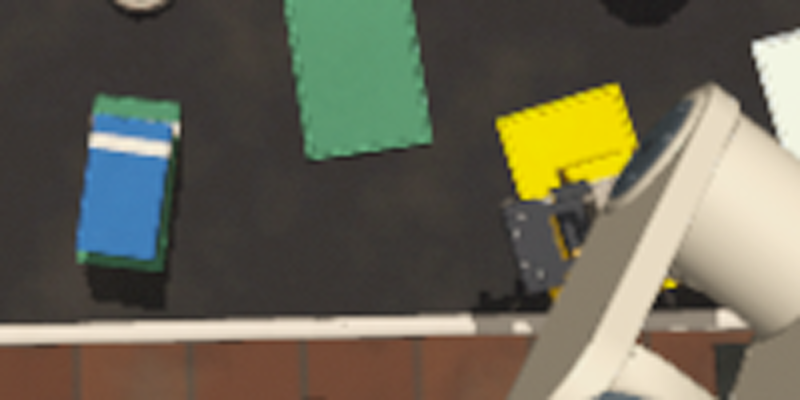

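Call:
step_arm([
  {"dx": 1,"dy": 0.5,"dz": 8,"rx": 0,"ry": 0,"rz": 0},
  {"dx": 0,"dy": 0,"dz": 10,"rx": 0,"ry": 0,"rz": 0},
  {"dx": 0,"dy": 0,"dz": 7,"rx": 0,"ry": 0,"rz": 0},
  {"dx": 0,"dy": 0,"dz": 4,"rx": 0,"ry": 0,"rz": 0},
  {"dx": 0,"dy": 0,"dz": 2,"rx": 0,"ry": 0,"rz": 0},
  {"dx": 0,"dy": 0,"dz": 1,"rx": 0,"ry": 0,"rz": 0},
  {"dx": 0,"dy": 0,"dz": 0.5,"rx": 0,"ry": 0,"rz": 0},
  {"dx": 0,"dy": 0,"dz": 0,"rx": 0,"ry": 0,"rz": 0},
  {"dx": 0,"dy": 0,"dz": 0,"rx": 0,"ry": 0,"rz": 0},
])

```text
time_s: 16.37
ee_pos: [0.4425, -0.3587, 0.0201]
tool_rot: [[0.964, 0.266, 0.0], [0.266, -0.964, -0.0], [0.0, 0.0, -1.0]]
force: [0.1, 0.2, -1.0]
finger_gap: 0.0499
```

Call:
step_arm([
  {"dx": 0,"dy": 0,"dz": 1,"rx": 0,"ry": 0,"rz": 0},
  {"dx": 0,"dy": 0,"dz": 0.5,"rx": 0,"ry": 0,"rz": 0},
  {"dx": 0,"dy": 0,"dz": 0,"rx": 0,"ry": 0,"rz": 0},
  {"dx": 0,"dy": 0,"dz": 0,"rx": 0,"ry": 0,"rz": 0},
])

```text
time_s: 16.7
ee_pos: [0.4425, -0.3586, 0.0186]
tool_rot: [[0.964, 0.266, 0.0], [0.266, -0.964, -0.0], [0.0, 0.0, -1.0]]
force: [0.1, -0.3, 1.4]
finger_gap: 0.0504
```

Call:
step_arm([
  {"dx": 0,"dy": 0,"dz": 0,"rx": 0,"ry": 0,"rz": 0},
  {"dx": 0,"dy": 0,"dz": 0,"rx": 0,"ry": 0,"rz": 0},
  {"dx": 0,"dy": 0,"dz": 0,"rx": 0,"ry": 0,"rz": 0},
  {"dx": 0,"dy": 0,"dz": 0,"rx": 0,"ry": 0,"rz": 0},
  {"dx": 0,"dy": 0,"dz": 0,"rx": 0,"ry": 0,"rz": 0},
  {"dx": 0,"dy": 0,"dz": 0,"rx": 0,"ry": 0,"rz": 0},
  {"dx": 0,"dy": 0,"dz": -10,"rx": 0,"ry": 0,"rz": 0},
  {"dx": 0,"dy": 0,"dz": -20,"rx": 0,"ry": 0,"rz": 0},
  {"dx": 0,"dy": 0,"dz": -30,"rx": 0,"ry": 0,"rz": 0},
  {"dx": 0,"dy": 0,"dz": -30,"rx": 0,"ry": 0,"rz": 0},
  {"dx": 0,"dy": 0,"dz": -30,"rx": 0,"ry": 0,"rz": 0},
  {"dx": 0,"dy": 0,"dz": -30,"rx": 0,"ry": 0,"rz": 0},
], grip=100)

```text
time_s: 17.7
ee_pos: [0.4422, -0.3583, 0.1706]
tool_rot: [[0.964, 0.266, 0.0], [0.266, -0.964, -0.0], [0.0, 0.0, -1.0]]
force: [-0.2, -0.5, 0.3]
finger_gap: 0.0919
```

Call:
step_arm([
  {"dx": 0,"dy": 0,"dz": -20,"rx": 0,"ry": 0,"rz": 0.11},
  {"dx": 0,"dy": 0,"dz": 0,"rx": 0,"ry": 0,"rz": 0.11},
  {"dx": 0,"dy": 0,"dz": 0,"rx": 0,"ry": 0,"rz": 0.11},
  {"dx": 0,"dy": 0,"dz": 0,"rx": 0,"ry": 0,"rz": 0.103},
  {"dx": 0,"dy": 0,"dz": 0,"rx": 0,"ry": 0,"rz": 0},
  {"dx": 0,"dy": 0,"dz": 0,"rx": 0,"ry": 0,"rz": 0},
])

```text
time_s: 18.2
ee_pos: [0.4423, -0.3585, 0.189]
tool_rot: [[0.987, -0.16, 0.0], [-0.16, -0.987, -0.0], [0.0, 0.0, -1.0]]
force: [0.5, -1.0, -0.0]
finger_gap: 0.0916
```

```bash
python3 go.py 465.4 2.5 180 -9.4
python3 - <<'E'
from h import *
p,d=r.camera('top'); 
cv2.imwrite('pics/t6.png',cv2.resize(p[200:300,220:420][:,:,::-1],None,fx=4,fy=4,interpolation=cv2.INTER_CUBIC))
E
```

```text
t 18.2 pos [ 442.3 -358.5  189. ] psi -9.23 tilt 0.02 gap 91.6 F [ 0.5 -1.  -0. ] j [-39.  16. 101.   0.  64.  60.]
rz 0.0031 after turn dxyz [ -36.2 -359.9    9. ] now dxyz [ -35.1 -360.     8.9]
```

Call:
step_arm([
  {"dx": -3,"dy": -30,"dz": 0,"rx": 0,"ry": 0,"rz": 0},
  {"dx": -3,"dy": -30,"dz": 0,"rx": 0,"ry": 0,"rz": 0},
  {"dx": -3,"dy": -30,"dz": 0,"rx": 0,"ry": 0,"rz": 0},
  {"dx": -3,"dy": -30,"dz": 0,"rx": 0,"ry": 0,"rz": 0},
  {"dx": -3,"dy": -30,"dz": 0,"rx": 0,"ry": 0,"rz": 0},
  {"dx": -3,"dy": -30,"dz": 0,"rx": 0,"ry": 0,"rz": 0},
  {"dx": -3,"dy": -30,"dz": 0,"rx": 0,"ry": 0,"rz": 0},
  {"dx": -3,"dy": -30,"dz": 0,"rx": 0,"ry": 0,"rz": 0},
  {"dx": -3,"dy": -30,"dz": 0,"rx": 0,"ry": 0,"rz": 0},
  {"dx": -3,"dy": -30,"dz": 0,"rx": 0,"ry": 0,"rz": 0},
  {"dx": -3,"dy": -30,"dz": 0,"rx": 0,"ry": 0,"rz": 0},
  {"dx": -3,"dy": -30,"dz": 0,"rx": 0,"ry": 0,"rz": 0},
])

```text
time_s: 19.25
ee_pos: [0.4655, 0.004, 0.1886]
tool_rot: [[0.987, -0.16, 0.0], [-0.16, -0.987, 0.0], [0.0, -0.0, -1.0]]
force: [0.3, -0.3, 0.1]
finger_gap: 0.0919
```

Call:
step_arm([
  {"dx": 0,"dy": 0,"dz": 20,"rx": 0,"ry": 0,"rz": 0},
  {"dx": 0,"dy": 0,"dz": 20,"rx": 0,"ry": 0,"rz": 0},
  {"dx": 0,"dy": 0,"dz": 0,"rx": 0,"ry": 0,"rz": 0},
  {"dx": 0,"dy": 0,"dz": 0,"rx": 0,"ry": 0,"rz": 0},
])

```text
time_s: 19.58
ee_pos: [0.4648, 0.0026, 0.148]
tool_rot: [[0.987, -0.161, -0.002], [-0.161, -0.987, -0.0], [-0.002, 0.0, -1.0]]
force: [0.4, -0.2, -0.1]
finger_gap: 0.0917
```

```bash
python3 go.py 465.4 2.5 66 -9.4
python3 - <<'E'
from h import *
p,d=r.camera('top'); V,U=np.mgrid[215:290,335:400]; P=world('top',d,U.ravel(),V.ravel()); m=(P[:,2]>.045)&(P[:,2]<.07); print(m.sum(),*rect(P[m]),P[m].mean(0))
s,ds=r.camera('side');cv2.imwrite('pics/s6.png',cv2.resize(s[140:320,200:340][:,:,::-1],None,fx=3.3,fy=3.3,interpolation=cv2.INTER_CUBIC))
E
```

```text
t 19.58 pos [464.8   2.6 148. ] psi -9.28 tilt 0.14 gap 91.7 F [ 0.4 -0.2 -0.1] j [  0.   9. 115.  -0.  56.  99.]
rz 0.002 after turn dxyz [ 0.6  0.  82. ] now dxyz [ 0.8 -0.  82. ]
420 [ 441.2 -360.4] [76.  50.3] 15.4 [ 0.44125287 -0.35976524  0.0552163 ]
```

View pics/s6.png

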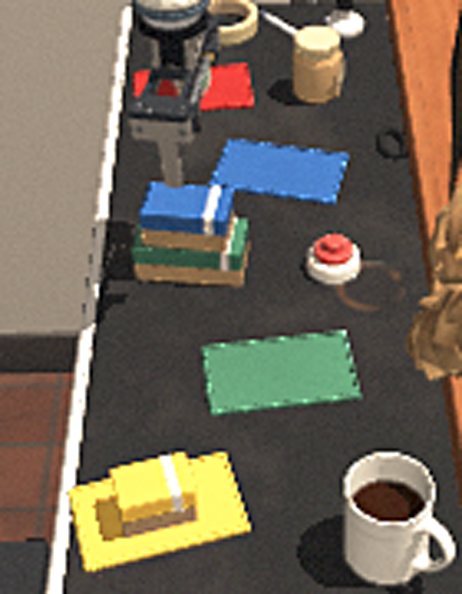

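The small box sits on the yellow tray about 2 mm off centre. Now the medium box.

Call:
step_arm([
  {"dx": 0.5,"dy": 0,"dz": 15,"rx": 0,"ry": 0,"rz": 0},
  {"dx": 0,"dy": 0,"dz": 20,"rx": 0,"ry": 0,"rz": 0},
  {"dx": 0,"dy": 0,"dz": 20,"rx": 0,"ry": 0,"rz": 0},
  {"dx": 0,"dy": 0,"dz": 17,"rx": 0,"ry": 0,"rz": 0},
  {"dx": 0,"dy": 0,"dz": 10,"rx": 0,"ry": 0,"rz": 0},
  {"dx": 0,"dy": 0,"dz": 0,"rx": 0,"ry": 0,"rz": 0},
  {"dx": 0,"dy": 0,"dz": 0,"rx": 0,"ry": 0,"rz": 0},
])

```text
time_s: 20.27
ee_pos: [0.4666, 0.0022, 0.067]
tool_rot: [[0.987, -0.164, 0.0], [-0.164, -0.987, -0.0], [0.0, -0.0, -1.0]]
force: [0.5, 0.2, -0.1]
finger_gap: 0.092
```

Call:
step_arm([
  {"dx": 0,"dy": 0,"dz": 0,"rx": 0,"ry": 0,"rz": 0},
  {"dx": 0,"dy": 0,"dz": 0,"rx": 0,"ry": 0,"rz": 0},
  {"dx": 0,"dy": 0,"dz": 0,"rx": 0,"ry": 0,"rz": 0},
  {"dx": 0,"dy": 0,"dz": 0,"rx": 0,"ry": 0,"rz": 0},
  {"dx": 0,"dy": 0,"dz": 0,"rx": 0,"ry": 0,"rz": 0},
  {"dx": 0,"dy": 0,"dz": 0,"rx": 0,"ry": 0,"rz": 0},
  {"dx": 0,"dy": 0,"dz": 0,"rx": 0,"ry": 0,"rz": 0},
  {"dx": 0,"dy": 0,"dz": 0,"rx": 0,"ry": 0,"rz": 0},
], grip=0, squeeze=25)

```text
time_s: 20.93
ee_pos: [0.4665, 0.0025, 0.0668]
tool_rot: [[0.987, -0.163, 0.001], [-0.163, -0.987, 0.0], [0.001, -0.0, -1.0]]
force: [-1.2, 0.2, 6.3]
finger_gap: 0.0577
```

Call:
step_arm([
  {"dx": 0,"dy": 0,"dz": -4,"rx": 0,"ry": 0,"rz": 0},
  {"dx": 0,"dy": 0,"dz": -8,"rx": 0,"ry": 0,"rz": 0},
  {"dx": 0,"dy": 0,"dz": -14,"rx": 0,"ry": 0,"rz": 0},
  {"dx": 0,"dy": 0,"dz": -20,"rx": 0,"ry": 0,"rz": 0},
  {"dx": 0,"dy": 0,"dz": -20,"rx": 0,"ry": 0,"rz": 0},
  {"dx": 0,"dy": 0,"dz": -14,"rx": 0,"ry": 0,"rz": 0},
  {"dx": 0,"dy": 0,"dz": -4,"rx": 0,"ry": 0,"rz": 0},
  {"dx": 0,"dy": 0,"dz": 0,"rx": 0,"ry": 0,"rz": 0},
])

```text
time_s: 21.6
ee_pos: [0.4668, 0.0024, 0.1515]
tool_rot: [[0.987, -0.163, 0.002], [-0.163, -0.987, -0.0], [0.002, -0.0, -1.0]]
force: [1.0, -1.1, -2.0]
finger_gap: 0.0578
```

```bash
python3 go.py 575.5 177.2 150 -14.6
python3 - <<'E'
from h import *
s,ds=r.camera('side');cv2.imwrite('pics/s7.png',cv2.resize(s[110:250,200:340][:,:,::-1],None,fx=4,fy=4,interpolation=cv2.INTER_CUBIC))
E
```

```text
t 21.6 pos [466.8   2.4 151.5] psi -9.41 tilt 0.13 gap 57.8 F [ 1.  -1.1 -2. ] j [  0.   9. 115.  -0.  56. 100.]
rz 0.0906 after turn dxyz [  61.1 -196.5    1.5] now dxyz [  78.6 -190.2    1.8]
```

View pics/s7.png

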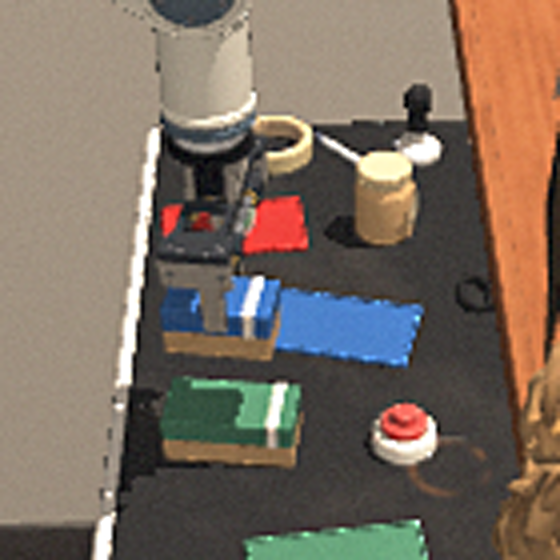

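Call:
step_arm([
  {"dx": 5,"dy": -12,"dz": 0,"rx": 0,"ry": 0,"rz": 0},
  {"dx": 9,"dy": -22,"dz": 0,"rx": 0,"ry": 0,"rz": 0},
  {"dx": 12,"dy": -30,"dz": 0,"rx": 0,"ry": 0,"rz": 0},
  {"dx": 13,"dy": -31,"dz": 0,"rx": 0,"ry": 0,"rz": 0},
  {"dx": 13,"dy": -31,"dz": 0,"rx": 0,"ry": 0,"rz": 0},
  {"dx": 13,"dy": -30,"dz": 0,"rx": 0,"ry": 0,"rz": 0},
  {"dx": 9,"dy": -22,"dz": 0,"rx": 0,"ry": 0,"rz": 0},
  {"dx": 5,"dy": -12,"dz": 0,"rx": 0,"ry": 0,"rz": 0.03},
  {"dx": 0,"dy": 0,"dz": 0,"rx": 0,"ry": 0,"rz": 0.03},
  {"dx": 0,"dy": 0,"dz": 0,"rx": 0,"ry": 0,"rz": 0.03},
  {"dx": 0,"dy": 0,"dz": 10,"rx": 0,"ry": 0,"rz": 0},
])

```text
time_s: 22.57
ee_pos: [0.5758, 0.1783, 0.14]
tool_rot: [[0.968, -0.252, 0.001], [-0.252, -0.968, 0.0], [0.0, -0.0, -1.0]]
force: [0.4, 0.7, -1.6]
finger_gap: 0.0581
```

Call:
step_arm([
  {"dx": 0,"dy": 0,"dz": 15,"rx": 0,"ry": 0,"rz": 0},
  {"dx": 0,"dy": 0,"dz": 20,"rx": 0,"ry": 0,"rz": 0},
  {"dx": 0,"dy": 0,"dz": 20,"rx": 0,"ry": 0,"rz": 0},
  {"dx": 0,"dy": 0,"dz": 20,"rx": 0,"ry": 0,"rz": 0},
  {"dx": 0,"dy": 0,"dz": 15,"rx": 0,"ry": 0,"rz": 0},
  {"dx": 0,"dy": 0,"dz": 0,"rx": 0,"ry": 0,"rz": 0},
  {"dx": 0,"dy": 0,"dz": 0,"rx": 0,"ry": 0,"rz": 0},
])

```text
time_s: 23.15
ee_pos: [0.5738, 0.1768, 0.0486]
tool_rot: [[0.968, -0.251, -0.003], [-0.251, -0.968, -0.001], [-0.003, 0.002, -1.0]]
force: [-0.7, 0.1, -2.4]
finger_gap: 0.0578
```

```bash
python3 go.py 576.3 177.2 18.8 -14.6
python3 - <<'E'
from h import *
p,d=r.camera('top'); 
S=8; x0,y0,x1,y1=222,212,285,278
V,U=np.mgrid[y0:y1,x0:x1]; P=world('top',d,U.ravel(),V.ravel())
m=(P[:,2]>.043)&(P[:,2]<.06); print(m.sum(), P[m].mean(0).round(4), *rect(P[m]))
im=np.zeros_like(d,np.uint8); im[V.ravel()[m],U.ravel()[m]]=1; v,u=np.nonzero(im); print(*rect(plane_pts('top',np.c_[u,v],.052)))
cv2.imwrite('pics/t7.png',cv2.resize(p[150:300,100:300][:,:,::-1],None,fx=3.8,fy=3.8,interpolation=cv2.INTER_CUBIC))
E
```

```text
t 23.15 pos [573.8 176.8  48.6] psi -14.53 tilt 0.2 gap 57.8 F [-0.7  0.1 -2.4] j [ 17.  28. 103.   0.  49. 122.]
rz 0.0012 after turn dxyz [ 2.3 -1.  29.8] now dxyz [ 2.4 -1.  29.8]
891 [0.4666 0.0029 0.0513] [466.9   3.3] [130.1  66.5] -7.5
[467.    2.9] [129.6  66.1] -7.5
```

View pics/t7.png

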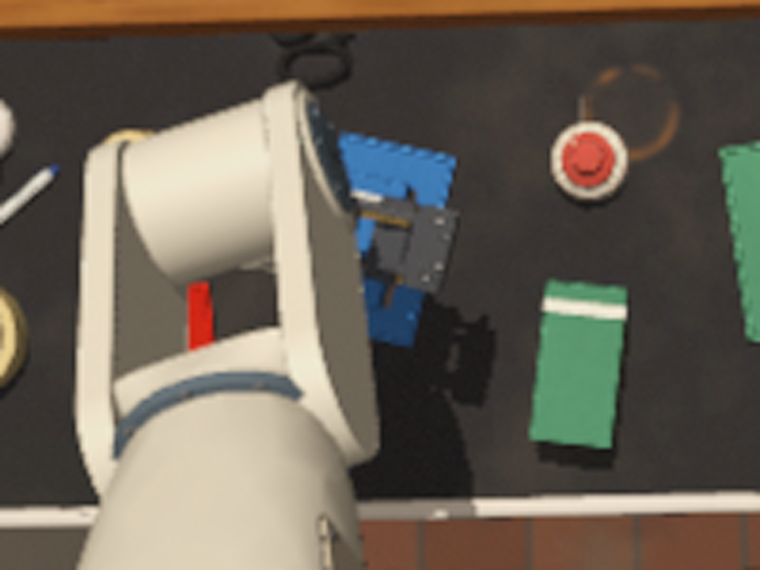

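Call:
step_arm([
  {"dx": 1.5,"dy": -1,"dz": 8,"rx": 0,"ry": 0,"rz": 0},
  {"dx": 0,"dy": 0,"dz": 9,"rx": 0,"ry": 0,"rz": 0},
  {"dx": 0,"dy": 0,"dz": 6,"rx": 0,"ry": 0,"rz": 0},
  {"dx": 0,"dy": 0,"dz": 3,"rx": 0,"ry": 0,"rz": 0},
  {"dx": 0,"dy": 0,"dz": 2,"rx": 0,"ry": 0,"rz": 0},
  {"dx": 0,"dy": 0,"dz": 1,"rx": 0,"ry": 0,"rz": 0},
  {"dx": 0,"dy": 0,"dz": 0,"rx": 0,"ry": 0,"rz": 0},
  {"dx": 0,"dy": 0,"dz": 0,"rx": 0,"ry": 0,"rz": 0},
])

```text
time_s: 23.87
ee_pos: [0.577, 0.1776, 0.0216]
tool_rot: [[0.968, -0.251, 0.0], [-0.251, -0.968, 0.0], [0.0, -0.0, -1.0]]
force: [0.4, 0.2, -1.2]
finger_gap: 0.0576
```

Call:
step_arm([
  {"dx": 0,"dy": 0,"dz": 1,"rx": 0,"ry": 0,"rz": 0},
  {"dx": 0,"dy": 0,"dz": 0.5,"rx": 0,"ry": 0,"rz": 0},
  {"dx": 0,"dy": 0,"dz": 0,"rx": 0,"ry": 0,"rz": 0},
  {"dx": 0,"dy": 0,"dz": 0,"rx": 0,"ry": 0,"rz": 0},
])

```text
time_s: 24.2
ee_pos: [0.5769, 0.1776, 0.0199]
tool_rot: [[0.968, -0.251, 0.0], [-0.251, -0.968, 0.0], [0.0, -0.0, -1.0]]
force: [-1.2, -1.4, -1.4]
finger_gap: 0.0576
```

Call:
step_arm([
  {"dx": 0,"dy": 0,"dz": 0.8,"rx": 0,"ry": 0,"rz": 0},
  {"dx": 0,"dy": 0,"dz": 0.7,"rx": 0,"ry": 0,"rz": 0},
  {"dx": 0,"dy": 0,"dz": 0,"rx": 0,"ry": 0,"rz": 0},
  {"dx": 0,"dy": 0,"dz": 0,"rx": 0,"ry": 0,"rz": 0},
])

```text
time_s: 24.53
ee_pos: [0.577, 0.1776, 0.0188]
tool_rot: [[0.968, -0.251, 0.0], [-0.251, -0.968, 0.0], [0.0, -0.0, -1.0]]
force: [-1.8, -0.5, 4.2]
finger_gap: 0.058
```

Call:
step_arm([
  {"dx": 0,"dy": 0,"dz": 0,"rx": 0,"ry": 0,"rz": 0},
  {"dx": 0,"dy": 0,"dz": 0,"rx": 0,"ry": 0,"rz": 0},
  {"dx": 0,"dy": 0,"dz": 0,"rx": 0,"ry": 0,"rz": 0},
  {"dx": 0,"dy": 0,"dz": 0,"rx": 0,"ry": 0,"rz": 0},
  {"dx": 0,"dy": 0,"dz": 0,"rx": 0,"ry": 0,"rz": 0},
  {"dx": 0,"dy": 0,"dz": 0,"rx": 0,"ry": 0,"rz": 0},
  {"dx": 0,"dy": 0,"dz": -10,"rx": 0,"ry": 0,"rz": 0},
  {"dx": 0,"dy": 0,"dz": -20,"rx": 0,"ry": 0,"rz": 0},
  {"dx": 0,"dy": 0,"dz": -30,"rx": 0,"ry": 0,"rz": 0},
  {"dx": 0,"dy": 0,"dz": -30,"rx": 0,"ry": 0,"rz": 0},
  {"dx": 0,"dy": 0,"dz": -30,"rx": 0,"ry": 0,"rz": 0},
], grip=100)

```text
time_s: 25.45
ee_pos: [0.5766, 0.1775, 0.1403]
tool_rot: [[0.968, -0.251, -0.0], [-0.251, -0.968, -0.0], [-0.0, 0.0, -1.0]]
force: [1.4, -0.5, 0.1]
finger_gap: 0.0919
```

Call:
step_arm([
  {"dx": 0,"dy": 0,"dz": 0,"rx": 0,"ry": 0,"rz": -0.06},
  {"dx": 0,"dy": 0,"dz": 0,"rx": 0,"ry": 0,"rz": -0.063},
  {"dx": 0,"dy": 0,"dz": 0,"rx": 0,"ry": 0,"rz": 0},
  {"dx": 0,"dy": 0,"dz": 0,"rx": 0,"ry": 0,"rz": 0},
])

```text
time_s: 25.78
ee_pos: [0.5768, 0.1775, 0.1389]
tool_rot: [[0.991, -0.133, 0.0], [-0.133, -0.991, 0.0], [0.0, -0.0, -1.0]]
force: [-0.2, -0.0, 0.4]
finger_gap: 0.092
```

```bash
python3 go.py 467.3 3.2 100 -7.5
```

```text
t 25.78 pos [576.8 177.5 138.9] psi -7.62 tilt 0.02 gap 92.0 F [-0.2 -0.   0.4] j [ 17.  21.  99.  -0.  59. 115.]
rz -0.0022 after turn dxyz [-85.8 187.1  38.9] now dxyz [-85.4 187.3  38.9]
```

Call:
step_arm([
  {"dx": -10.7,"dy": 23.4,"dz": 0,"rx": 0,"ry": 0,"rz": 0},
  {"dx": -10.7,"dy": 23.4,"dz": 0,"rx": 0,"ry": 0,"rz": 0},
  {"dx": -10.7,"dy": 23.4,"dz": 0,"rx": 0,"ry": 0,"rz": 0},
  {"dx": -10.7,"dy": 23.4,"dz": 0,"rx": 0,"ry": 0,"rz": 0},
  {"dx": -10.7,"dy": 23.4,"dz": 0,"rx": 0,"ry": 0,"rz": 0},
  {"dx": -10.7,"dy": 23.4,"dz": 0,"rx": 0,"ry": 0,"rz": 0},
  {"dx": -10.7,"dy": 23.4,"dz": 0,"rx": 0,"ry": 0,"rz": 0},
  {"dx": -10.7,"dy": 23.4,"dz": 0,"rx": 0,"ry": 0,"rz": 0},
  {"dx": 0,"dy": 0,"dz": 20,"rx": 0,"ry": 0,"rz": 0},
  {"dx": 0,"dy": 0,"dz": 20,"rx": 0,"ry": 0,"rz": 0},
  {"dx": 0,"dy": 0,"dz": 0,"rx": 0,"ry": 0,"rz": 0},
  {"dx": 0,"dy": 0,"dz": 0,"rx": 0,"ry": 0,"rz": 0},
])

```text
time_s: 26.78
ee_pos: [0.4666, 0.0031, 0.0979]
tool_rot: [[0.991, -0.132, -0.003], [-0.132, -0.991, 0.0], [-0.003, 0.0, -1.0]]
force: [1.2, -0.1, -0.1]
finger_gap: 0.092
```

```bash
python3 go.py 467.3 3.2 18 -7.5
python3 - <<'E'
from h import *
p,d=r.camera('top'); V,U=np.mgrid[170:255,165:232]; P=world('top',d,U.ravel(),V.ravel()); m=(P[:,2]>.045)&(P[:,2]<.07); print(m.sum(),*rect(P[m]),P[m].mean(0))
s,ds=r.camera('side');cv2.imwrite('pics/s8.png',cv2.resize(s[140:320,200:340][:,:,::-1],None,fx=3.3,fy=3.3,interpolation=cv2.INTER_CUBIC))
E
```

```text
t 26.78 pos [466.6   3.1  97.9] psi -7.61 tilt 0.15 gap 92.0 F [ 1.2 -0.1 -0.1] j [  0.  13. 117.   0.  49.  98.]
rz -0.0019 after turn dxyz [ 0.7 -0.2 79.9] now dxyz [ 0.9 -0.2 79.9]
622 [575.4 175.5] [102.   59.7] -14.8 [0.57507083 0.17466088 0.05486841]
```

View pics/s8.png

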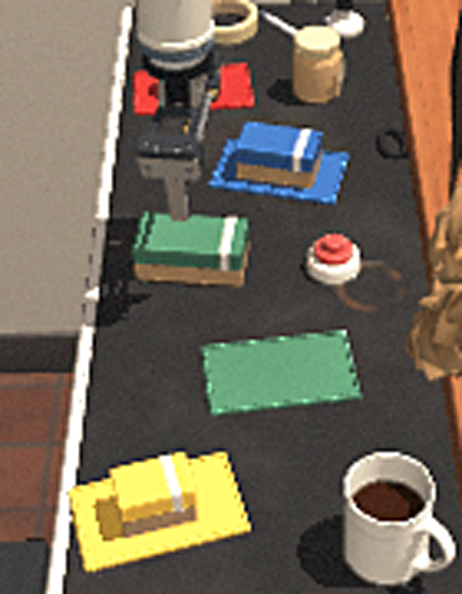

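The medium box is on blue at (575, 175), yaw −14.8°. Last is the large box.

Call:
step_arm([
  {"dx": 0,"dy": 0,"dz": 15,"rx": 0,"ry": 0,"rz": 0},
  {"dx": 0,"dy": 0,"dz": 20,"rx": 0,"ry": 0,"rz": 0},
  {"dx": 0,"dy": 0,"dz": 20,"rx": 0,"ry": 0,"rz": 0},
  {"dx": 0,"dy": 0,"dz": 15,"rx": 0,"ry": 0,"rz": 0},
  {"dx": 0,"dy": 0,"dz": 9,"rx": 0,"ry": 0,"rz": 0},
  {"dx": 0,"dy": 0,"dz": 0,"rx": 0,"ry": 0,"rz": 0},
  {"dx": 0,"dy": 0,"dz": 0,"rx": 0,"ry": 0,"rz": 0},
])

```text
time_s: 27.47
ee_pos: [0.4679, 0.0034, 0.0199]
tool_rot: [[0.991, -0.131, 0.0], [-0.131, -0.991, 0.0], [0.0, -0.0, -1.0]]
force: [0.4, -0.3, 0.1]
finger_gap: 0.092
```

Call:
step_arm([
  {"dx": 0,"dy": 0,"dz": 0,"rx": 0,"ry": 0,"rz": 0},
  {"dx": 0,"dy": 0,"dz": 0,"rx": 0,"ry": 0,"rz": 0},
  {"dx": 0,"dy": 0,"dz": 0,"rx": 0,"ry": 0,"rz": 0},
  {"dx": 0,"dy": 0,"dz": 0,"rx": 0,"ry": 0,"rz": 0},
  {"dx": 0,"dy": 0,"dz": 0,"rx": 0,"ry": 0,"rz": 0},
  {"dx": 0,"dy": 0,"dz": 0,"rx": 0,"ry": 0,"rz": 0},
  {"dx": 0,"dy": 0,"dz": 0,"rx": 0,"ry": 0,"rz": 0},
], grip=0, squeeze=30)

```text
time_s: 28.05
ee_pos: [0.4681, 0.0033, 0.02]
tool_rot: [[0.991, -0.131, 0.001], [-0.131, -0.991, 0.0], [0.001, -0.0, -1.0]]
force: [-0.8, 1.3, 7.5]
finger_gap: 0.0656
```

Call:
step_arm([
  {"dx": 0,"dy": 0,"dz": -4,"rx": 0,"ry": 0,"rz": 0},
  {"dx": 0,"dy": 0,"dz": -8,"rx": 0,"ry": 0,"rz": 0},
  {"dx": 0,"dy": 0,"dz": -14,"rx": 0,"ry": 0,"rz": 0},
  {"dx": 0,"dy": 0,"dz": -20,"rx": 0,"ry": 0,"rz": 0},
  {"dx": 0,"dy": 0,"dz": -20,"rx": 0,"ry": 0,"rz": 0},
  {"dx": 0,"dy": 0,"dz": -14,"rx": 0,"ry": 0,"rz": 0},
  {"dx": 0,"dy": 0,"dz": -4,"rx": 0,"ry": 0,"rz": 0},
  {"dx": 0,"dy": 0,"dz": 0,"rx": 0,"ry": 0,"rz": 0},
])

```text
time_s: 28.72
ee_pos: [0.4682, 0.0031, 0.1046]
tool_rot: [[0.991, -0.131, 0.002], [-0.131, -0.991, -0.0], [0.002, -0.0, -1.0]]
force: [0.2, 0.5, -4.1]
finger_gap: 0.0656
```

```bash
python3 go.py 568.3 -176.6 105 6.5
python3 - <<'E'
from h import *
s,ds=r.camera('side');cv2.imwrite('pics/s9.png',cv2.resize(s[140:320,200:340][:,:,::-1],None,fx=3.3,fy=3.3,interpolation=cv2.INTER_CUBIC))
E
```

```text
t 28.72 pos [468.2   3.1 104.6] psi -7.52 tilt 0.13 gap 65.6 F [ 0.2  0.5 -4.1] j [  0.  13. 117.  -0.  50.  98.]
rz -0.2446 after turn dxyz [ 79.1 189.9  -0.4] now dxyz [122.7 165.1  -0.2]
```

View pics/s9.png

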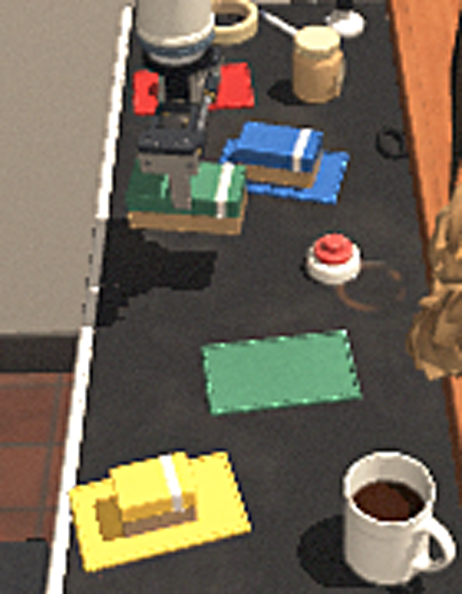

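Call:
step_arm([
  {"dx": 9,"dy": 12,"dz": 0,"rx": 0,"ry": 0,"rz": 0},
  {"dx": 15,"dy": 20,"dz": 0,"rx": 0,"ry": 0,"rz": 0},
  {"dx": 20,"dy": 27,"dz": 0,"rx": 0,"ry": 0,"rz": 0},
  {"dx": 20,"dy": 27,"dz": 0,"rx": 0,"ry": 0,"rz": 0},
  {"dx": 20,"dy": 27,"dz": 0,"rx": 0,"ry": 0,"rz": 0},
  {"dx": 17,"dy": 22,"dz": 0,"rx": 0,"ry": 0,"rz": 0},
  {"dx": 14,"dy": 18,"dz": 0,"rx": 0,"ry": 0,"rz": 0},
  {"dx": 8,"dy": 12,"dz": 0,"rx": 0,"ry": 0,"rz": 0},
  {"dx": 0,"dy": 0,"dz": 0,"rx": 0,"ry": 0,"rz": -0.06},
  {"dx": 0,"dy": 0,"dz": 0,"rx": 0,"ry": 0,"rz": -0.07},
  {"dx": 0,"dy": 0,"dz": 0,"rx": 0,"ry": 0,"rz": -0.07},
  {"dx": 0,"dy": 0,"dz": 0,"rx": 0,"ry": 0,"rz": -0.045},
])

```text
time_s: 29.77
ee_pos: [0.5667, -0.176, 0.102]
tool_rot: [[0.993, 0.117, -0.003], [0.117, -0.993, 0.001], [-0.002, -0.001, -1.0]]
force: [-0.2, -0.6, -2.4]
finger_gap: 0.0654
```

Call:
step_arm([
  {"dx": 0,"dy": 0,"dz": 10,"rx": 0,"ry": 0,"rz": 0},
  {"dx": 0,"dy": 0,"dz": 20,"rx": 0,"ry": 0,"rz": 0},
  {"dx": 0,"dy": 0,"dz": 15,"rx": 0,"ry": 0,"rz": 0},
  {"dx": 0,"dy": 0,"dz": 10,"rx": 0,"ry": 0,"rz": 0},
  {"dx": 0,"dy": 0,"dz": 0,"rx": 0,"ry": 0,"rz": 0},
  {"dx": 0,"dy": 0,"dz": 0,"rx": 0,"ry": 0,"rz": 0},
])

```text
time_s: 30.27
ee_pos: [0.5671, -0.1761, 0.0474]
tool_rot: [[0.994, 0.113, -0.002], [0.113, -0.994, 0.001], [-0.002, -0.001, -1.0]]
force: [0.2, -0.3, -1.9]
finger_gap: 0.0658
```

```bash
python3 go.py 569.3 -176.6 24 6.5
```

```text
t 30.27 pos [ 567.1 -176.1   47.4] psi 6.49 tilt 0.12 gap 65.8 F [ 0.2 -0.3 -1.9] j [-17.  27. 104.   0.  49.  66.]
rz -0.0002 after turn dxyz [ 2.1  0.7 23.4] now dxyz [ 2.1  0.8 23.4]
```

Call:
step_arm([
  {"dx": 1,"dy": 0.5,"dz": 6,"rx": 0,"ry": 0,"rz": 0},
  {"dx": 0,"dy": 0,"dz": 7,"rx": 0,"ry": 0,"rz": 0},
  {"dx": 0,"dy": 0,"dz": 4,"rx": 0,"ry": 0,"rz": 0},
  {"dx": 0,"dy": 0,"dz": 2,"rx": 0,"ry": 0,"rz": 0},
  {"dx": 0,"dy": 0,"dz": 1.5,"rx": 0,"ry": 0,"rz": 0},
  {"dx": 0,"dy": 0,"dz": 0,"rx": 0,"ry": 0,"rz": 0},
  {"dx": 0,"dy": 0,"dz": 0,"rx": 0,"ry": 0,"rz": 0},
])

```text
time_s: 30.85
ee_pos: [0.569, -0.1769, 0.028]
tool_rot: [[0.994, 0.113, 0.0], [0.113, -0.994, -0.0], [0.0, 0.0, -1.0]]
force: [0.2, -0.4, -2.1]
finger_gap: 0.0657
```

Call:
step_arm([
  {"dx": 0,"dy": 0,"dz": 1,"rx": 0,"ry": 0,"rz": 0},
  {"dx": 0,"dy": 0,"dz": 1,"rx": 0,"ry": 0,"rz": 0},
  {"dx": 0,"dy": 0,"dz": 0,"rx": 0,"ry": 0,"rz": 0},
  {"dx": 0,"dy": 0,"dz": 0,"rx": 0,"ry": 0,"rz": 0},
])

```text
time_s: 31.18
ee_pos: [0.5689, -0.1769, 0.0259]
tool_rot: [[0.994, 0.114, -0.0], [0.114, -0.994, 0.0], [0.0, -0.0, -1.0]]
force: [-0.3, 0.3, -2.9]
finger_gap: 0.0654
```

Call:
step_arm([
  {"dx": 0,"dy": 0,"dz": 1,"rx": 0,"ry": 0,"rz": 0},
  {"dx": 0,"dy": 0,"dz": 1,"rx": 0,"ry": 0,"rz": 0},
  {"dx": 0,"dy": 0,"dz": 0,"rx": 0,"ry": 0,"rz": 0},
  {"dx": 0,"dy": 0,"dz": 0,"rx": 0,"ry": 0,"rz": 0},
])

```text
time_s: 31.52
ee_pos: [0.569, -0.1769, 0.024]
tool_rot: [[0.994, 0.114, 0.0], [0.114, -0.994, -0.0], [0.0, 0.0, -1.0]]
force: [-0.4, -0.0, 1.2]
finger_gap: 0.066
```

Contact felt. I'll release, rise, and move back toward the robot so the view is clear.

Call:
step_arm([
  {"dx": 0,"dy": 0,"dz": 0,"rx": 0,"ry": 0,"rz": 0},
  {"dx": 0,"dy": 0,"dz": 0,"rx": 0,"ry": 0,"rz": 0},
  {"dx": 0,"dy": 0,"dz": 0,"rx": 0,"ry": 0,"rz": 0},
  {"dx": 0,"dy": 0,"dz": 0,"rx": 0,"ry": 0,"rz": 0},
  {"dx": 0,"dy": 0,"dz": 0,"rx": 0,"ry": 0,"rz": 0},
  {"dx": 0,"dy": 0,"dz": 0,"rx": 0,"ry": 0,"rz": 0},
  {"dx": 0,"dy": 0,"dz": -10,"rx": 0,"ry": 0,"rz": 0},
  {"dx": 0,"dy": 0,"dz": -20,"rx": 0,"ry": 0,"rz": 0},
  {"dx": 0,"dy": 0,"dz": -30,"rx": 0,"ry": 0,"rz": 0},
  {"dx": 0,"dy": 0,"dz": -30,"rx": 0,"ry": 0,"rz": 0},
  {"dx": 0,"dy": 0,"dz": -30,"rx": 0,"ry": 0,"rz": 0},
  {"dx": 0,"dy": 0,"dz": -30,"rx": 0,"ry": 0,"rz": 0},
], grip=100)

```text
time_s: 32.52
ee_pos: [0.5687, -0.1768, 0.1761]
tool_rot: [[0.994, 0.114, 0.0], [0.114, -0.994, -0.0], [0.0, 0.0, -1.0]]
force: [1.2, -0.5, -1.2]
finger_gap: 0.0919
```

Call:
step_arm([
  {"dx": -10,"dy": -22,"dz": -10,"rx": 0,"ry": 0,"rz": 0},
  {"dx": -20,"dy": -22,"dz": -10,"rx": 0,"ry": 0,"rz": 0},
  {"dx": -30,"dy": -22,"dz": -10,"rx": 0,"ry": 0,"rz": 0},
  {"dx": -30,"dy": -22,"dz": 0,"rx": 0,"ry": 0,"rz": 0},
  {"dx": -30,"dy": -22,"dz": 0,"rx": 0,"ry": 0,"rz": 0},
  {"dx": -30,"dy": -22,"dz": 0,"rx": 0,"ry": 0,"rz": 0},
  {"dx": -30,"dy": -22,"dz": 0,"rx": 0,"ry": 0,"rz": 0},
  {"dx": -20,"dy": -22,"dz": 0,"rx": 0,"ry": 0,"rz": 0},
  {"dx": -10,"dy": 0,"dz": 0,"rx": 0,"ry": 0,"rz": 0},
  {"dx": 0,"dy": 0,"dz": 0,"rx": 0,"ry": 0,"rz": 0},
  {"dx": 0,"dy": 0,"dz": 0,"rx": 0,"ry": 0,"rz": 0},
])

```text
time_s: 33.43
ee_pos: [0.3412, -0.0262, 0.2048]
tool_rot: [[0.993, 0.114, 0.002], [0.114, -0.993, -0.0], [0.002, 0.001, -1.0]]
force: [-0.4, -0.5, 0.1]
finger_gap: 0.0915
```

Run:
```python
from h import *
p,d=r.camera('top')
cv2.imwrite('pics/t10.png',cv2.resize(p[140:300,60:480][:,:,::-1],None,fx=1.9,fy=1.9,interpolation=cv2.INTER_CUBIC))
for n,(x,y),a,b in(('jar',(457,363),.09,.12),('small',(442,-358),.045,.07),('med',(575,177),.045,.07),('large',(568,-177),.045,.07),('timer',(634,-9),.02,.06),('nut',(630,353),.08,.1)):
    V,U=np.mgrid[150:290,60:480]; P=world('top',d,U.ravel(),V.ravel())
    m=(P[:,2]>a)&(P[:,2]<b)&(abs(P[:,0]*1000-x)<85)&(abs(P[:,1]*1000-y)<60); print(n,m.sum(),*rect(P[m]),P[m].mean(0).round(4),'zstd',P[m][:,2].std().round(4))
d0=np.load('top0d.npy')
for n,(x,y),a,b in(('timer0',(634,-9),.02,.06),('nut0',(630,353),.08,.1)):
    P=world('top',d0,U.ravel(),V.ravel()); m=(P[:,2]>a)&(P[:,2]<b)&(abs(P[:,0]*1000-x)<85)&(abs(P[:,1]*1000-y)<60); print(n,m.sum(),*rect(P[m]))
s,ds=r.camera('side');cv2.imwrite('pics/s10.png',cv2.resize(s[130:320,200:360][:,:,::-1],None,fx=3.1,fy=3.1,interpolation=cv2.INTER_CUBIC))
print(r.read_state()['time_s'])
```

```text
jar 194 [457.7 361.9] [45.9 41.8] 88.2 [0.4576 0.3617 0.0998] zstd 0.0029
small 421 [ 440.9 -360.6] [76.6 50.6] 15.1 [ 0.441  -0.3597  0.0551] zstd 0.0028
med 620 [575.4 175.7] [101.9  59.1] -15.2 [0.5752 0.1746 0.055 ] zstd 0.0028
large 903 [ 567.4 -179.3] [129.8  66.3] 6.4 [ 0.5671 -0.179   0.0552] zstd 0.0027
timer 258 [637.2  -7.2] [58.9 56.3] 9.8 [ 0.6362 -0.0077  0.0317] zstd 0.0078
nut 319 [632.1 356.9] [59.  58.8] -1.6 [0.6318 0.3563 0.0889] zstd 0.0028
timer0 261 [636.3  -7.7] [57.  55.1] -80.4
nut0 319 [632.  356.5] [58.6 58.5] -0.1
33.5333
```

View pics/t10.png

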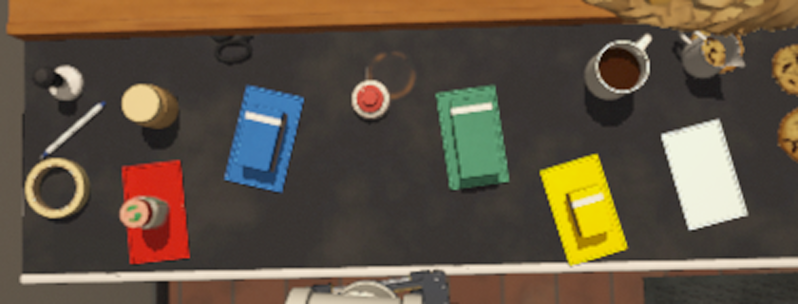

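View pics/s10.png

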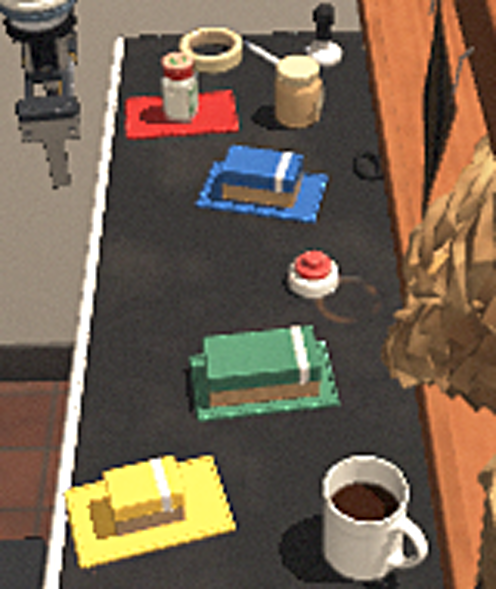

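```bash
python3 -c "
from station import r
print(r.job_done())"
```

```text
the job is handed in; nothing more can be done
None
```

I took the stack apart from the top down and set each order on the tray of its own colour. I handed the job in at about 33.5 s; the interface gives no verdict.

Last checks, from the top camera, against the tray centres I measured at the start:

| Order | Tray | Distance from tray centre | Angle to tray length |
|---|---|---|---|
| Red-capped jar | red | about 1–2 mm | not required |
| Small box | yellow | about 3 mm | within 0.3° |
| Medium box | blue | about 1–2 mm | within 0.6° |
| Large box | green | about 3 mm | within 0.1° |

- **Upright and released:** all four looked upright and resting on their trays in both views. The lid and cap tops measured within about 1 mm of the expected height, and the gripper was clear of everything.
- **Bystanders:** the timer and nut butter jar are within about 1 mm of where they started, which is the camera's noise.
- **Disagreement:** the top camera put each order about 1–2 mm further towards −y than where the arm released it. That is within the 2 mm calibration error and well inside the 12 mm limit.
- **Failed checks:** none. The white tray was a look-alike and was not used.

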